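# Make up the stone kit and the finishing kit in nested trays

### The arm

A 6-joint arm with a two-finger parallel gripper is mounted at the origin on a cart in front of the work surface, level with it; the furniture and walls round the work are solid. World frame = base frame: x ahead of the robot, y to its left, z up, the work surface at z = 0. Lengths are in mm, angles in rad, forces in N, time in s.
With the tool pointing down it reaches from about 275 to 1000 mm from the base axis. Payload 8.4 kg.
Tool frame: the origin (TCP) lies midway between the tips of the shut fingers; the grasp point (between the pads) lies r.grip_point_offset behind it (r.grip_point_offset is the distance from the TCP to the grasp point, in mm); z points along the fingers, y is the direction in which the jaws open and shut (so a half turn about z gives the same grasp; the last joint's range is limited). The gripper opens to 85 mm and grips with 20 to 120 N. Pads are 22 mm wide; open, the fingers measure 114 mm over their backs; the gripper's body (76 mm by 85 mm) begins 54 mm behind the grasp point. The pads swing forward as they close: fully open they stand 13 mm farther back than shut.
Start: joints at [-1.328, 0.353, 1.633, -0, 1.155, -0.002], TCP at [151.475, -606.369, 231.281] pointing down, gripper open.
Joint ranges: [-2.63, 2.63], [-0.92, 2.1], [0.06, 2.66], [-1.3, 4.44], [0, 2.69], [-3.02, 3.02]. Speed limits (rad/s): [2.22, 2.22, 2.79, 3.14, 3.14, 3.14].

### API

Orientations are given as [roll, pitch, yaw] about the fixed x, y, z axes, in that order (R = Rz(yaw) Ry(pitch) Rx(roll)).
In Python, from rig import r gives the robot as it stands.
- The arm moves only by the tool move_arm, never from a script. Its argument "targets" is one flat list of numbers, 5 for each row, row after row: the gripper's target within -1 to 1 (fully open at 1, half-way at 0, shut at -1), then the shift along the tool's x, y, z in cm, then the turn about the tool's z in degrees. In form: [gripper, tx, ty, tz, turn, gripper, tx, ty, tz, turn, ...]. A call has 1 to 10 rows; each row is the pose to reach, as a shift and turn from the pose commanded when the call began, along the tool's axes at that moment; what a row does not reach only later rows make up. A row lasts 1/10 s, in which the tool goes at most 50 mm and 8.59 degrees, less where a joint would pass 70% of its speed; a pose out of reach is approached as far as the arm can. A call with a gripper value outside its range is refused whole. The fingers move at their own pace and stop on an object; "squeeze" is the grip in N (left out, the last holds). Time passes only in rows, so rows that repeat a pose let the fingers close. It gives the time, the measured TCP pose, the force and the opening at its end, in the units of the state.
- r.sense(): the state, without advancing time (a new reading comes with each control period).
- r.grab_frame(name): name is "side" or "top" or "wrist"; returns a dict with "img" (480x640x3 uint8, blue, green, red), "K" (3x3 intrinsics, pixels), "world_to_cam" (4x4, takes a point from world to camera coordinates). Camera axes: x right, y down, z forward; pixel columns grow to the right and rows downward; lengths in mm; the calibration is good to about 2 mm. A picture is of the moment at which its call begins. There is no depth.
- r.sign_off(): hands the job in, once; it reports no verdict.
Trained networks look in a picture, given as the dict that the camera call returned (one of the last four; its "shot" number tells which), for a name from the list of things; names that differ only in an ending like _2 or _b are one class to them, and where a whole thing is asked for, a point or a joint stands for the part that bears it (a point fixed in the world has none). Each returns a list of dicts, best first, with "conf" (0 to 1); they miss things now and then, are a little off and sometimes report something else, mostly with a low value. They report only what shows in the picture. A call takes as long as a camera call. They do not tell look-alikes from the thing itself.
- r.outline_of(picture, thing): "region" (480x640 bool, what is visible of it).
- r.mark_of(picture, thing): "position" ([x, y, z] in mm, in world coordinates, good to about 4 mm: a listed point, or the origin of a listed thing).
The state is a dict: "clock": time; "qpos": joint angles; "qvel": joint speeds; "joint_efforts": joint torques, N m; "eef_pos": TCP position; "tcp_rot": TCP orientation; "contact_force": force on the tool from outside, world axes, zero at the start; "wrist_torque": the same for the moment, N m; "opening": opening from 0.0 (shut) to 1.0 (fully open).
Only numpy, scipy, OpenCV 4.12 (cv2) and the standard library are available. Lean on these libraries where they do the work, as an engineer would, in place of code of your own. Each camera call takes 0.05 s, during which the arm holds its last target.

### The job

Two kits are to be made up in the two trays that lie nested on the desk. Lift the yellow tray off the green one, without dragging the green tray up or shifting it, and set it down centred on the black mat, lined up with the mat's outline. Then make up the stone kit in the yellow tray (the rough brown stone and the black glue bottle with the blue cap) and the finishing kit in the green tray where it lies (the blue polishing block and the pink bottle with the white cap): everything flat on the tray's floor, the same way up as it stood, the bottles upright; leave the amber jar, the purple stone and the red pliers alone.

Things in the scene. Friction and masses are not known exactly. Their poses are not given: they have to be found in the camera images.
- tray_green: green sheet tray, 64 (x) by 164 mm (y), 14 mm deep, with a 40 mm wide, 22 mm long end tab at -y, 160 g, lying on the desk under the yellow one, stays there. Walls 1.6 mm taper in from a 5 mm tall rim edge at the top (9 to 14 mm above the desk) to a floor 2 mm thick, 49 mm wide inside, clear for 61 mm either side of the centre along y; an 11 mm high shoulder fills each end. Origin: centre of the underside.
- tray_yellow: yellow sheet tray, same shape, size and origin as the green one, nested in it end for end (so the green tab shows at one end, the yellow at the other) with 1 to 2 mm of play, resting loosely on its shoulders 11 mm higher: the yellow rim edge spans 20 to 25 mm above the desk at the start, so only a 6 mm gap separates it from the green rim. Can be gripped across its 64 mm width at mid-length.
- mat: fixed flat black rubber mat with a thin white outline, 90 mm (x) by 200 mm (y), 2 mm thick; origin at the centre of its underside. Place of the yellow tray: same centre (tab not counted), long sides parallel, tab at either end.
- stone_c (a point): rough brown stone, 38 mm (x) by 56 mm (y) by 30 mm tall, 90 g, irregular with sides that slope in towards the top; the point is at its centre, half-way up (15 mm above its underside). Belongs in the yellow tray.
- glue_c (a point): small black glue bottle with white collar and pointed blue cap, standing upright: body 23 mm (x) by 30 mm (y) and 48 mm tall, with the cap 88 mm tall, 45 g; the point is half-way up (44 mm). Belongs in the yellow tray, standing.
- block_c (a point): blue polishing block with rounded edges, 35 mm (x) by 45 mm (y) by 22 mm tall, 50 g, lying flat; the point is at its centre (11 mm up). Belongs in the green tray.
- gel_c (a point): flat pink bottle with white cap, standing upright: 26 mm (x) by 44 mm (y), 80 mm tall with its cap (the pink body about 60 mm); the point is half-way up (40 mm). Belongs in the green tray, standing.
- jar: amber jar with white ribbed cap, 40 mm across, 54 mm tall; origin at the centre of its underside. Bystander, leave alone.
- purple_stone: small purple polished stone, 26 x 36 x 17 mm; origin at the centre of its underside. Bystander, leave alone.
- red_pliers: pliers with red grips lying flat, 155 x 51 x 12 mm; origin at the middle of the underside. Bystander, leave alone.
Not all that is in view belongs to the job. Leave any turquoise look-alike of the part that bears gel_c alone.

How it is judged (in metres and radians):
At the end, for the whole second after the job is handed in: Yellow tray flat on the mat (15 mm, 0.15 rad), green tray within 20 mm of its start; stone and glue in yellow, block and pink bottle in green, each centre within 16 mm of the long centre line and 60 mm of the middle, on the floor (6 mm), upright (0.17 rad); trays at rest (horizontal distance between tray_yellow and mat below 0.015 m and angle between the y axis of tray_yellow and the y axis of mat, either way round below 0.15 rad and z of tray_yellow in the frame of mat below 0.005 m and distance of tray_green from where it was at the start of the episode below 0.02 m and angle between each of tray_green, tray_yellow's own z axis and vertical below 0.05 rad and x of stone_c in the frame of tray_yellow between -0.016 and 0.016 m and y of stone_c in the frame of tray_yellow between -0.06 and 0.06 m and z of stone_c in the frame of tray_yellow between 0.011 and 0.021 m and angle between each of stone_c, glue_c, block_c, gel_c's own z axis and vertical below 0.17 rad and x of glue_c in the frame of tray_yellow between -0.016 and 0.016 m and y of glue_c in the frame of tray_yellow between -0.06 and 0.06 m and z of glue_c in the frame of tray_yellow between 0.04 and 0.05 m and x of block_c in the frame of tray_green between -0.016 and 0.016 m and y of block_c in the frame of tray_green between -0.06 and 0.06 m and z of block_c in the frame of tray_green between 0.007 and 0.017 m and x of gel_c in the frame of tray_green between -0.016 and 0.016 m and y of gel_c in the frame of tray_green between -0.06 and 0.06 m and z of gel_c in the frame of tray_green between 0.036 and 0.046 m and linear speed of each of tray_yellow, tray_green below 0.01 m/s); the robot touches nothing.
It fails at once if the green tray is dragged up or tipped (height (world z) of tray_green above 0.01 m or angle between tray_green's own z axis and vertical above 0.15 rad).
It fails at once if the amber jar is moved more than 20 mm (distance of jar from where it was at the start of the episode above 0.02 m).
It fails at once if the purple stone is moved more than 20 mm (distance of purple_stone from where it was at the start of the episode above 0.02 m).
It fails at once if the red pliers are moved more than 20 mm (distance of red_pliers from where it was at the start of the episode above 0.02 m).
It also fails if it takes over 128 s, if anything falls off the work surface, if the arm or the gripper's body presses on something with over 40 N, if the wrist force passes 120 N, or if a joint passes its speed limit or range.

## Working session

There is one attempt and no reset: what is moved stays moved. The work goes in short steps, Python scripts to look and compute and a tool call to move; the robot and the scene stay as the last step left them, time stands still between calls to the robot, and variables do not carry over. Pictures are saved under pics/ and viewed, and the job is handed in when it is done.

Besides the shell and the picture viewer there is one more tool, called after "Request:" by a JSON object that holds its "api" and its "payload", one argument or row to a line. move_arm: Moves the arm, as the interface text tells. Its arguments: {"type":"object","properties":{"targets":{"type":"array","items":{"type":"number"}},"squeeze":{"type":"number"}},"required":["targets"]}

```bash
ls; mkdir -p pics; cat > h.py <<'E'
import numpy as np, cv2
from rig import r
def shot(n,f):
    p=r.grab_frame(n); cv2.imwrite('pics/'+f,p['img']); return p
def pix2w(p,u,v,z):
    K=np.array(p['K']);T=np.array(p['world_to_cam']);R=T[:3,:3];t=T[:3,3]
    d=R.T@np.linalg.inv(K)@np.array([u,v,1.]);c=-R.T@t
    return c+d*(z-c[2])/d[2]
def w2pix(p,X):
    K=np.array(p['K']);T=np.array(p['world_to_cam'])
    c=T[:3,:3]@np.array(X,float)+T[:3,3];q=K@c;return q[:2]/q[2]
E
python3 - <<'E'
from h import *
s=r.sense();print(s, r.grip_point_offset)
p=shot('top','top0.png')
for t in ['tray_green','tray_yellow','mat','stone_c','glue_c','block_c','gel_c','jar','purple_stone','red_pliers']:
    print(t,[(np.round(m['position'],1).tolist(),round(m['conf'],2)) for m in r.mark_of(p,t)])
p=shot('side','side0.png')
for t in ['tray_green','tray_yellow','mat','stone_c','glue_c','block_c','gel_c','jar','purple_stone','red_pliers']:
    print(t,[(np.round(m['position'],1).tolist(),round(m['conf'],2)) for m in r.mark_of(p,t)])
E
```

```text
pics
{'clock': 0.0, 'qpos': array([-1.32842607e+00,  3.53663854e-01,  1.63410550e+00, -5.52574655e-06,
        1.15519555e+00, -2.37993912e-03]), 'qvel': array([-0.00033457, -0.0003038 , -0.00099324, -0.00100063,  0.00014406,
        0.00013355]), 'joint_efforts': array([-2.60180735e-03, -6.05263066e+01, -3.42069983e+01, -2.48932347e-04,
        9.44874046e-03,  1.32806952e-05]), 'eef_pos': array([ 151.34665317, -605.92587546,  230.56412062]), 'tcp_rot': array([-3.14022039e+00,  1.78641102e-06,  2.44752429e-01]), 'contact_force': array([-0.62819513, -0.62970235, -0.50122881]), 'wrist_torque': array([ 0.05153424, -0.02094251, -0.01075027]), 'opening': 0.9965452732420004} 18.700000000000003
tray_green [([460.1, -340.2, -0.8], 0.68)]
tray_yellow [([465.1, -163.2, 13.5], 0.56)]
mat [([460.7, 3.3, 0.8], 0.96)]
stone_c [([491.1, -430.8, 15.1], 0.7)]
glue_c [([428.5, 146.6, 43.6], 0.53)]
block_c [([528.8, 167.6, 11.5], 0.68)]
gel_c [([406.1, -293.3, 38.7], 0.78), ([372.8, -528.7, 44.3], 0.69), ([445.4, -524.2, 43.9], 0.54)]
jar [([451.0, 261.2, -0.4], 0.51), ([460.1, -339.6, -1.2], 0.37)]
purple_stone [([459.7, -337.9, 1.2], 0.6), ([568.8, 310.6, 1.4], 0.32)]
red_pliers [([566.4, 309.6, 0.6], 0.59)]
tray_green [([459.4, -157.0, 2.5], 0.8)]
tray_yellow []
mat [([458.4, 2.5, 3.5], 0.93)]
stone_c [([494.3, -427.6, 14.3], 0.63)]
glue_c [([424.1, 149.0, 42.2], 0.76)]
block_c [([526.6, 170.3, 13.3], 0.51)]
gel_c [([410.4, -290.7, 37.4], 0.96), ([457.0, 263.9, 4.0], 0.62), ([364.9, -527.9, 43.8], 0.61), ([449.9, -520.3, 41.8], 0.59), ([460.8, -342.6, 2.8], 0.23)]
jar [([452.9, 266.4, 2.3], 0.42)]
purple_stone [([461.1, -342.2, 3.1], 0.66), ([421.6, 146.6, 41.0], 0.4)]
red_pliers [([566.7, 309.3, 0.2], 0.57)]
```

View pics/top0.png

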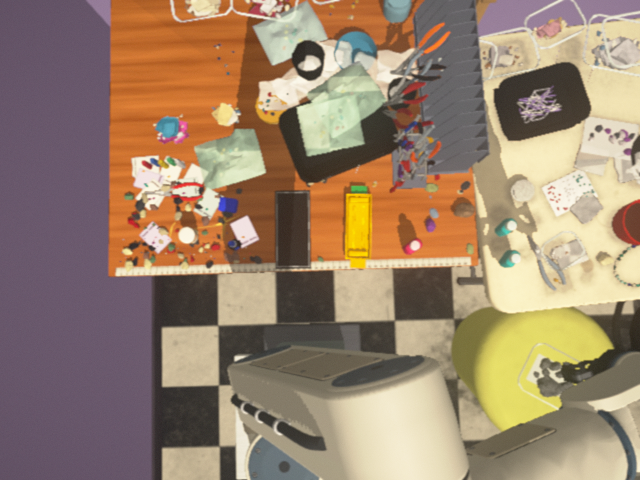

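View pics/side0.png

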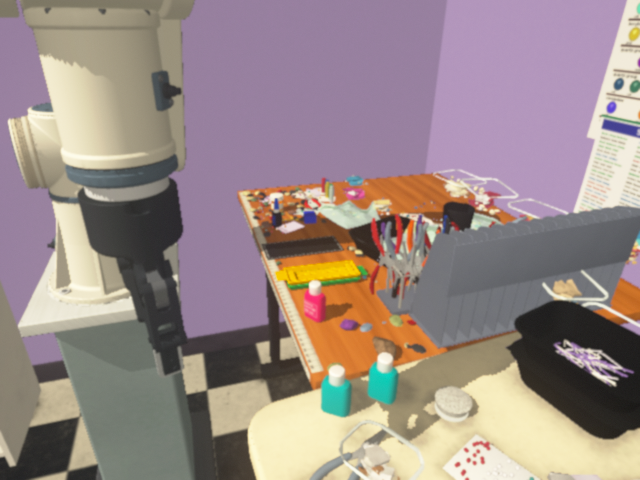

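Top view: nested trays at (358,225), mat at (293,230), pink bottle at (413,247), brown stone at (465,207), purple stone at (430,226), two turquoise look-alikes at (507,227) and (511,258), blue block at (228,205), glue at (236,243), jar at (187,236) and pliers at (185,190). The long axis of both tray and mat runs along world x.

```bash
cat >> h.py <<'E'
def plan(x,y,z,yaw):
    s=r.sense();P=s['eef_pos'];ro=s['tcp_rot']
    from scipy.spatial.transform import Rotation as Ro
    R=Ro.from_euler('xyz',ro).as_matrix()
    d=R.T@(np.array([x,y,z])-P)/10
    w=(yaw-ro[2]+np.pi)%(2*np.pi)-np.pi
    print('cur',np.round(P,1),np.round(ro,3),'op',round(s['opening'],3),'t',round(s['clock'],2),'F',np.round(s['contact_force'],1))
    print('shift cm',np.round(d,2),'turn deg',round(-np.degrees(w),2))
E
python3 - <<'E'
from h import *
p=shot('wrist','w0.png')
T=np.array(p['world_to_cam']);print(-T[:3,:3].T@T[:3,3],T[:3,:3],p['K'])
plan(420,-230,330,0)
im=cv2.imread('pics/top0.png');c=im[170:280,110:530];cv2.imwrite('pics/c0.png',cv2.resize(c[:,:210],None,fx=3.8,fy=3.8,interpolation=cv2.INTER_CUBIC));cv2.imwrite('pics/c1.png',cv2.resize(c[:,210:],None,fx=3.8,fy=3.8,interpolation=cv2.INTER_CUBIC))
E
```

```text
[ 223.10369397 -587.61192723  374.26179894] [[ 2.41367636e-01 -9.70433623e-01  4.97238304e-04]
 [-9.29080613e-01 -2.30934214e-01  2.88926641e-01]
 [-2.80269297e-01 -7.01995148e-02 -9.57351111e-01]] [[401.95858019   0.         316.68578051]
 [  0.         401.95858019 231.6167302 ]
 [  0.           0.           1.        ]]
cur [ 151.5 -606.4  231.3] [ 3.142 -0.     0.245] op 1.0 t 1.15 F [-0.1  1.   0.2]
shift cm [ 35.17 -30.01  -9.87] turn deg 14.03
```

View pics/w0.png

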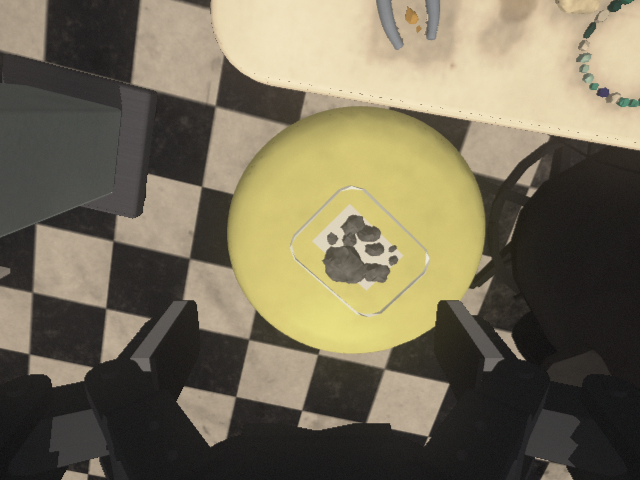

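View pics/c0.png

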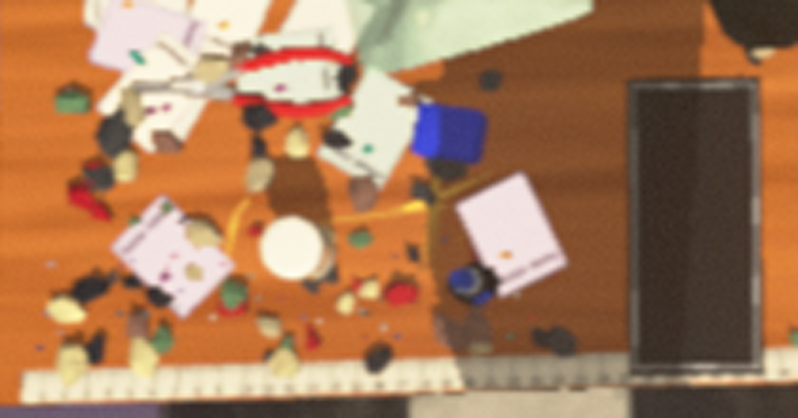

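View pics/c1.png

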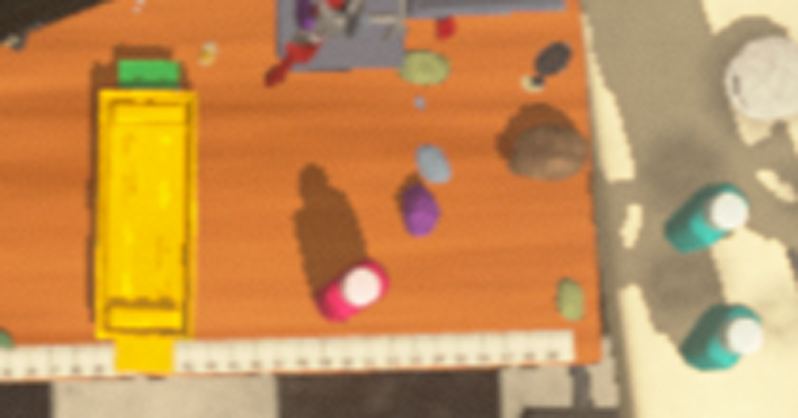

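```bash
python3 - <<'E'
from h import *
plan(460,-230,340,0)
E
```

```text
cur [ 151.5 -606.4  231.3] [ 3.142 -0.     0.245] op 1.0 t 1.15 F [-0.1  1.   0.2]
shift cm [ 39.05 -29.04 -10.87] turn deg 14.03
```

Request:
{"api": "move_arm", "payload": {
  "targets": [1, 2, -1, -6, 3, 1, 7, -5, -11, 14, 1, 12, -9, -11, 14, 1, 16, -12, -11, 14, 1, 20, -15, -11, 14, 1, 25, -18.5, -11, 14, 1, 30, -22.5, -11, 14, 1, 35, -26, -11, 14, 1, 39, -29, -11, 14, 1, 39, -29, -11, 14]
}}

```text
clock: 2.15
eef_pos: [438.3, -255.7, 341.5]
tcp_rot: [3.141, -0.001, 0.0]
contact_force: [0.2, -0.4, 0.3]
opening: 0.998
```

```bash
python3 - <<'E'
from h import *
plan(460,-160,340,0)
p=shot('wrist','w1.png')
for t in ['tray_green','tray_yellow','mat','stone_c','gel_c','purple_stone']:
    print(t,[(np.round(m['position'],1).tolist(),round(m['conf'],2)) for m in r.mark_of(p,t)])
T=np.array(p['world_to_cam']);print(-T[:3,:3].T@T[:3,3])
E
```

```text
cur [ 438.3 -255.7  341.5] [ 3.141e+00 -1.000e-03  0.000e+00] op 0.998 t 2.15 F [ 0.2 -0.4  0.3]
shift cm [ 2.17 -9.57  0.14] turn deg 0.02
tray_green []
tray_yellow [([466.4, -159.1, 10.4], 0.8)]
mat [([463.9, 8.9, -1.8], 0.79)]
stone_c [([492.6, -426.2, 15.3], 0.82)]
gel_c [([370.3, -525.9, 44.2], 0.94), ([446.7, -519.3, 47.3], 0.8), ([411.2, -292.7, 39.7], 0.57)]
purple_stone []
[ 512.04274635 -254.63464826  484.48553341]
```

View pics/w1.png

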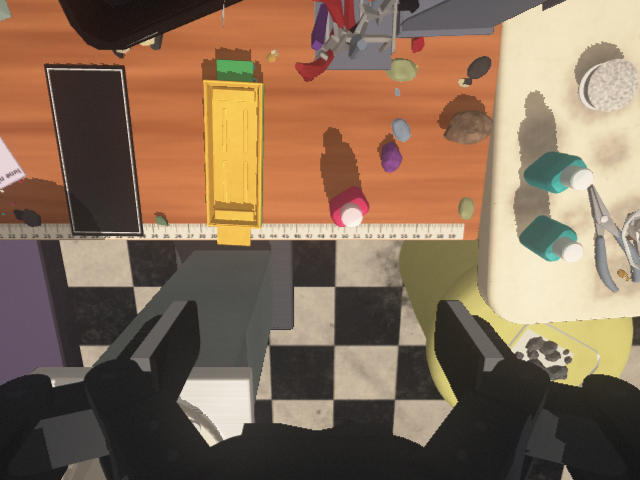

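Request:
{"api": "move_arm", "payload": {
  "targets": [0.5, 2, -5, 3, 0, 0.5, 2.2, -9.5, 8, 0, 0.5, 2.2, -9.5, 9, 0, 0.5, 2.2, -9.5, 9, 0, 0.5, 2.2, -9.5, 9, 0, 0.5, 2.2, -9.5, 9, 0, 0.5, 2.2, -9.5, 9, 0]
}}

```text
clock: 3.2
eef_pos: [460.0, -164.0, 252.6]
tcp_rot: [3.141, -0.002, -0.001]
contact_force: [0.2, -0.6, 0.4]
opening: 0.753
```

```bash
python3 - <<'E'
from h import *
plan(460,-160,240,0)
p=shot('wrist','w2.png')
T=np.array(p['world_to_cam']);print(-T[:3,:3].T@T[:3,3])
import pickle;pickle.dump(p,open('w2.pkl','wb'))
E
```

```text
cur [ 460.  -164.   252.6] [ 3.141e+00 -2.000e-03 -1.000e-03] op 0.753 t 3.2 F [ 0.2 -0.6  0.4]
shift cm [-0.01 -0.4   1.26] turn deg -0.07
[ 533.51075327 -162.94019471  395.76364685]
```

View pics/w2.png

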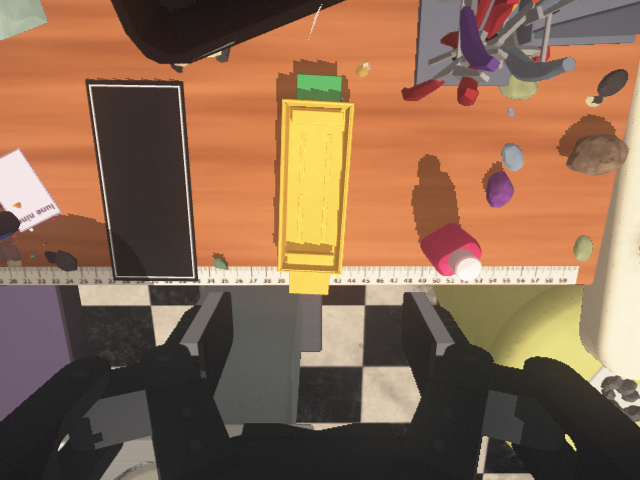

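The wrist view shows the yellow rim corners near (283,100), (353,103), (343,273) and (280,271). The mat outline corners are near (90,83), (184,83), (196,279) and (114,281), and the green tab is at (318,87). Next I rectify these to metric coordinates.

```bash
cat >> h.py <<'E'
def rect(p,z,x0,x1,y0,y1,s=4):
    # metric topdown: col: y from y1 down to y0 ; row: x from x1 down
    pts=np.array([[x1,y1],[x1,y0],[x0,y0],[x0,y1]],float)
    src=np.array([w2pix(p,[a,b,z]) for a,b in pts],np.float32)
    W=int((y1-y0)*s);H=int((x1-x0)*s)
    M=cv2.getPerspectiveTransform(src,np.array([[0,0],[W,0],[W,H],[0,H]],np.float32))
    return cv2.warpPerspective(p['img'],M,(W,H),flags=cv2.INTER_CUBIC)
E
python3 - <<'E'
from h import *
import pickle;p=pickle.load(open('w2.pkl','rb'))
a=rect(p,25,360,560,-210,-110,3);b=rect(p,2,350,570,-60,70,2.7)
cv2.imwrite('pics/r_t.png',a);cv2.imwrite('pics/r_m.png',b)
hsv=cv2.cvtColor(a,cv2.COLOR_BGR2HSV)
m=cv2.inRange(hsv,(18,110,90),(34,255,255))
m=cv2.morphologyEx(m,cv2.MORPH_CLOSE,np.ones((15,15)))
# edges per row
for x in range(375,550,10):
    row=int((560-x)*3);c=np.flatnonzero(m[row]); 
    if len(c): print(x,'y',round(-110-c[0]/3,1),round(-110-c[-1]/3,1),'mid',round(-110-(c[0]+c[-1])/6,1))
for y in range(-190,-130,6):
    col=int((-110-y)*3);c=np.flatnonzero(m[:,col]); 
    if len(c): print('y',y,'x',round(560-c[0]/3,1),round(560-c[-1]/3,1))
E
```

```text
375 y -136.0 -175.0 mid -155.5
385 y -124.3 -187.7 mid -156.0
395 y -125.3 -188.3 mid -156.8
405 y -125.7 -189.0 mid -157.3
415 y -126.3 -189.3 mid -157.8
425 y -126.7 -190.0 mid -158.3
435 y -127.3 -190.3 mid -158.8
445 y -127.7 -191.0 mid -159.3
455 y -128.3 -191.7 mid -160.0
465 y -129.0 -192.3 mid -160.7
475 y -129.3 -192.7 mid -161.0
485 y -130.0 -193.3 mid -161.7
495 y -130.7 -193.7 mid -162.2
505 y -131.0 -194.3 mid -162.7
515 y -131.7 -194.7 mid -163.2
525 y -132.0 -195.3 mid -163.7
535 y -132.7 -196.0 mid -164.3
545 y -145.3 -184.3 mid -164.8
y -190 x 541.3 421.7
y -184 x 545.7 378.3
y -178 x 542.3 378.7
y -172 x 542.7 360.3
y -166 x 543.0 360.3
y -160 x 543.3 360.3
y -154 x 543.7 360.3
y -148 x 544.0 360.3
y -142 x 544.0 360.3
y -136 x 544.0 360.3
```

View pics/r_t.png

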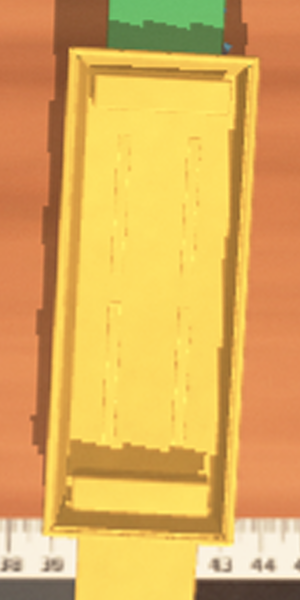

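View pics/r_m.png

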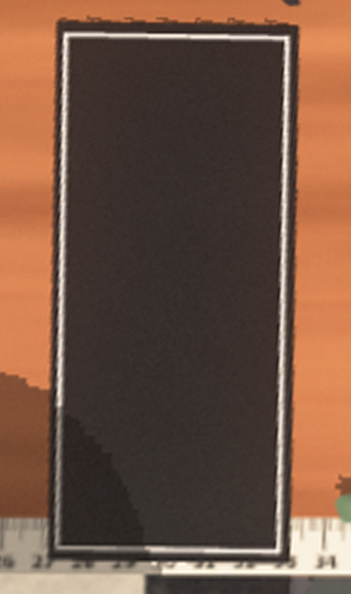

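```bash
python3 - <<'E'
from h import *
plan(461,-160.4,80,-0.055)
E
```

```text
cur [ 459.9 -163.7  252.4] [ 3.141e+00 -2.000e-03 -1.000e-03] op 0.753 t 3.25 F [-0.1 -0.1 -0.5]
shift cm [ 0.07 -0.35 17.24] turn deg 3.09
```

Request:
{"api": "move_arm", "payload": {
  "targets": [1, 0.1, -0.35, 4, 3.1, 1, 0.1, -0.35, 8, 3.1, 1, 0.1, -0.35, 12, 3.1, 1, 0.1, -0.35, 15, 3.1, 1, 0.1, -0.35, 17, 3.1, 1, 0.1, -0.35, 17.2, 3.1, 1, 0.1, -0.35, 17.2, 3.1, 1, 0.1, -0.35, 17.2, 3.1]
}}

```text
clock: 4.05
eef_pos: [461.4, -159.6, 80.5]
tcp_rot: [3.141, -0.002, -0.054]
contact_force: [1.2, 0.4, 0.2]
opening: 1.0
```

```bash
python3 - <<'E'
from h import *
plan(461,-160.4,12,-0.055)
p=shot('wrist','w3.png')
plan(461,-160.4,12,-0.055)
E
```

```text
cur [ 461.4 -159.6   80.5] [ 3.141e+00 -2.000e-03 -5.400e-02] op 1.0 t 4.05 F [1.2 0.4 0.2]
shift cm [-0.05  0.08  6.85] turn deg 0.06
cur [ 461.4 -159.5   80.5] [ 3.141e+00 -3.000e-03 -5.400e-02] op 0.999 t 4.1 F [-0.5  0.1 -0. ]
shift cm [-0.06  0.09  6.85] turn deg 0.06
```

View pics/w3.png

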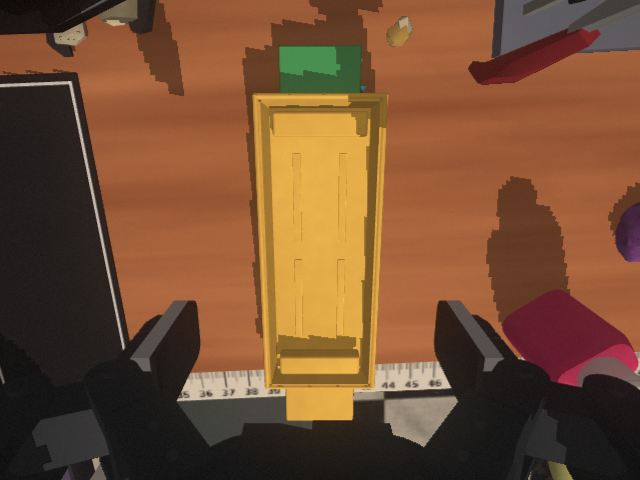

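Request:
{"api": "move_arm", "payload": {
  "targets": [1, -0.05, 0.1, 2, 0, 1, -0.05, 0.1, 4, 0, 1, -0.05, 0.1, 5.5, 0, 1, -0.05, 0.1, 6.3, 0, 1, -0.05, 0.1, 6.6, 0, 1, -0.05, 0.1, 6.8, 0, 1, -0.05, 0.1, 6.8, 0]
}}

```text
clock: 4.8
eef_pos: [460.2, -160.1, 11.6]
tcp_rot: [3.141, -0.001, -0.054]
contact_force: [-0.6, 0.4, -0.2]
opening: 0.999
```

Request:
{"api": "move_arm", "payload": {
  "targets": [0.6, 0, 0, 0, 0, 0.6, 0, 0, 0, 0, 0.6, 0, 0, 0, 0],
  "squeeze": 25
}}

```text
clock: 5.1
eef_pos: [460.0, -160.0, 11.4]
tcp_rot: [3.141, -0.001, -0.054]
contact_force: [-1.7, 0.5, 0.1]
opening: 0.796
```

```bash
python3 - <<'E'
from h import *
plan(461,-160.4,12,-0.055)
p=shot('wrist','w4.png')
p=shot('side','s4.png');c=p['img'][220:320,200:440];cv2.imwrite('pics/s4c.png',cv2.resize(c,None,fx=3.3,fy=3.3,interpolation=cv2.INTER_CUBIC))
E
```

```text
cur [ 460.  -160.    11.4] [ 3.141e+00 -1.000e-03 -5.400e-02] op 0.796 t 5.1 F [-1.7  0.5  0.1]
shift cm [ 0.11  0.03 -0.06] turn deg 0.08
```

View pics/w4.png

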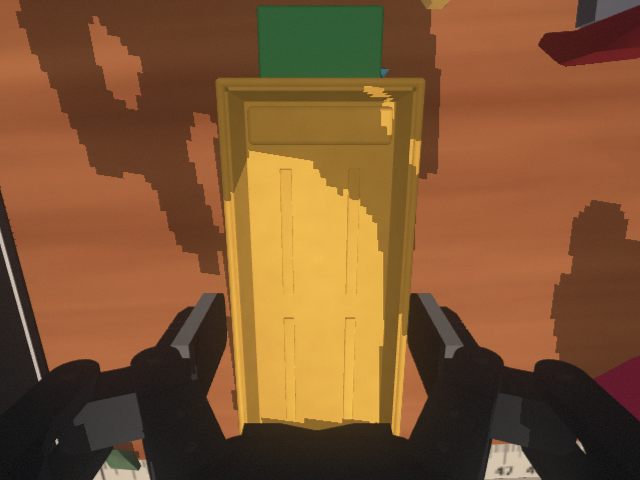

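View pics/s4c.png

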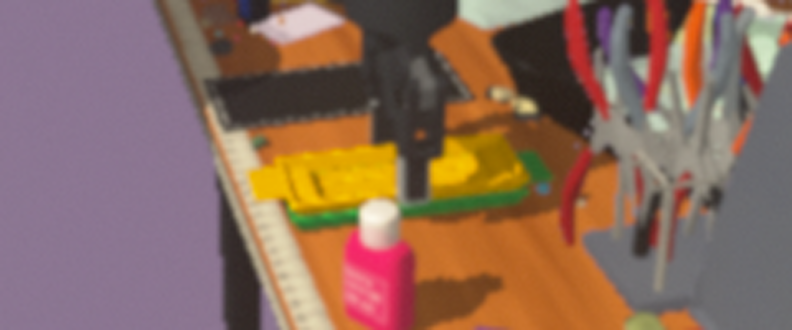

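```bash
python3 - <<'E'
from h import *
p=shot('side','s5.png')
for z in (8,12,15,18,21,25):
  print(z,[np.round((w2pix(p,[x,y,z])-[200,220])*3.3).tolist() for x,y in [(449,-195),(471,-195),(471,-209),(449,-209)]])
c=p['img'][260:300,290:360];cv2.imwrite('pics/s5c.png',cv2.resize(c,None,fx=11,fy=11,interpolation=cv2.INTER_CUBIC))
for z in (9,14,18,20,25):
  print(z,[np.round((w2pix(p,[460+x,-160.4+y,z])-[290,260])*11).tolist() for x,y in [(-20,-32),(20,-32),(11,-34),(11,-38),(-11,-38)]])
E
```

```text
8 [[395.0, 215.0], [426.0, 210.0], [433.0, 221.0], [401.0, 226.0]]
12 [[395.0, 210.0], [426.0, 205.0], [433.0, 215.0], [401.0, 220.0]]
15 [[395.0, 206.0], [427.0, 201.0], [433.0, 212.0], [401.0, 217.0]]
18 [[395.0, 202.0], [427.0, 197.0], [433.0, 208.0], [402.0, 213.0]]
21 [[395.0, 198.0], [427.0, 193.0], [433.0, 204.0], [402.0, 209.0]]
25 [[395.0, 193.0], [427.0, 188.0], [434.0, 199.0], [402.0, 204.0]]
9 [[280.0, 271.0], [469.0, 242.0], [430.0, 253.0], [436.0, 264.0], [332.0, 280.0]]
14 [[280.0, 250.0], [470.0, 221.0], [431.0, 232.0], [437.0, 242.0], [332.0, 259.0]]
18 [[280.0, 233.0], [470.0, 204.0], [431.0, 215.0], [437.0, 225.0], [332.0, 242.0]]
20 [[280.0, 224.0], [471.0, 195.0], [431.0, 207.0], [438.0, 217.0], [333.0, 233.0]]
25 [[281.0, 203.0], [471.0, 174.0], [432.0, 185.0], [438.0, 195.0], [333.0, 211.0]]
```

View pics/s5c.png

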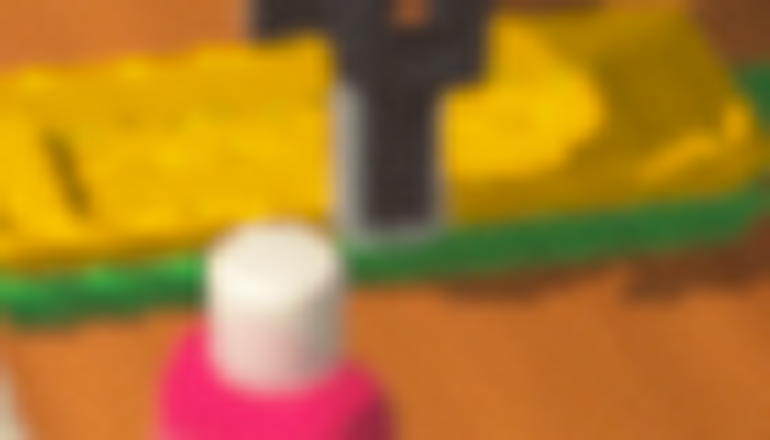

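Request:
{"api": "move_arm", "payload": {
  "targets": [0.55, 0.05, 0, 0.1, 0, 0.5, 0.05, 0, 0.1, 0, 0.4, 0.05, 0, 0.1, 0, 0.3, 0.05, 0, 0.1, 0, 0.3, 0.05, 0, 0.1, 0],
  "squeeze": 30
}}

```text
clock: 5.75
eef_pos: [460.4, -160.1, 10.4]
tcp_rot: [3.141, -0.0, -0.054]
contact_force: [-1.2, -0.3, 5.6]
opening: 0.735
```

Request:
{"api": "move_arm", "payload": {
  "targets": [0.3, 0, 0, -0.2, 0, 0.3, 0, 0, -0.4, 0, 0.3, 0, 0, -0.6, 0, 0.3, 0, 0, -0.6, 0]
}}

```text
clock: 6.15
eef_pos: [460.4, -160.0, 16.3]
tcp_rot: [3.142, -0.0, -0.054]
contact_force: [-0.8, -0.3, -0.6]
opening: 0.735
```

```bash
python3 - <<'E'
from h import *
p=shot('wrist','w6.png')
p=shot('side','s6.png')
c=p['img'][240:310,270:380];cv2.imwrite('pics/s6c.png',cv2.resize(c,None,fx=7,fy=7,interpolation=cv2.INTER_CUBIC))
plan(462,6,12,-0.0175)
E
```

```text
cur [ 460.3 -159.9   16.1] [ 3.142 -0.    -0.054] op 0.74 t 6.25 F [-0.2  0.3 -1.8]
shift cm [ -0.72 -16.58   0.41] turn deg -2.07
```

View pics/s6c.png

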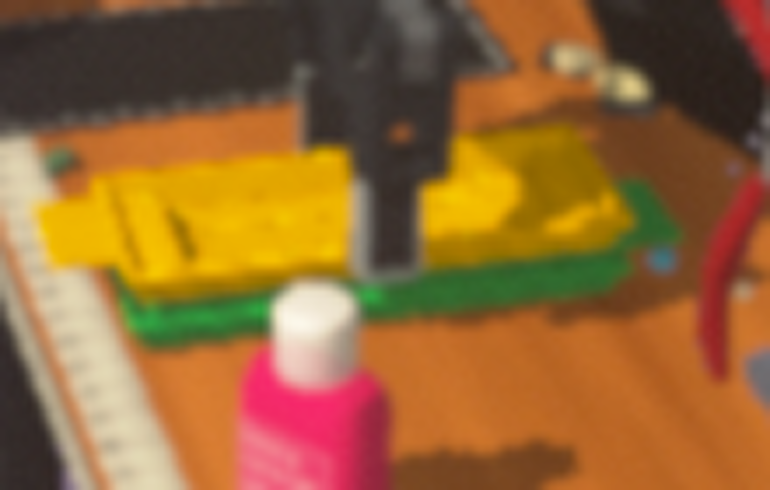

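View pics/w6.png

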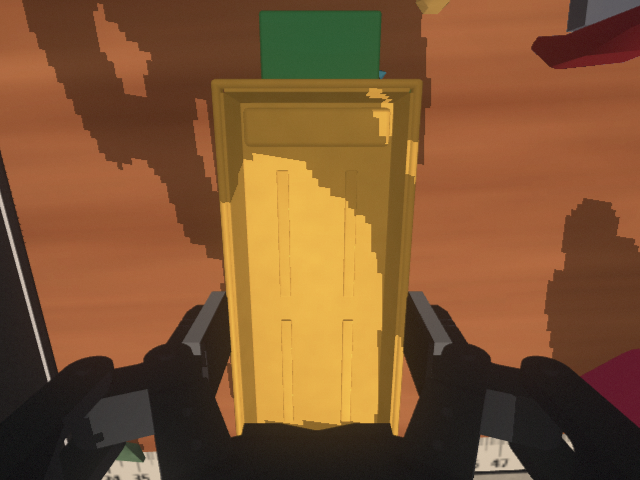

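Request:
{"api": "move_arm", "payload": {
  "targets": [0.3, 0, 0, -1.5, 0, 0.3, 0, 0, -3.5, 0, 0.3, 0, -2, -4, 0, 0.3, -0.2, -5, -4, -1, 0.3, -0.4, -8, -4, -2, 0.3, -0.6, -11, -4, -2, 0.3, -0.7, -14, -4, -2, 0.3, -0.7, -16, -4, -2, 0.3, -0.7, -16.6, -4, -2, 0.3, -0.7, -16.6, -4, -2]
}}

```text
clock: 7.25
eef_pos: [462.2, 6.7, 56.0]
tcp_rot: [3.142, 0.0, -0.017]
contact_force: [0.1, -0.9, -1.9]
opening: 0.733
```

```bash
python3 - <<'E'
from h import *
p=shot('wrist','w7.png')
import pickle;pickle.dump(p,open('w7.pkl','wb'))
p=shot('side','s7.png');cv2.imwrite('pics/s7c.png',cv2.resize(p['img'][200:320,220:400],None,fx=4,fy=4,interpolation=cv2.INTER_CUBIC))
plan(462,6,1.5,-0.0175)
E
```

```text
cur [462.1   5.7  56. ] [ 3.141  0.    -0.019] op 0.732 t 7.35 F [-0.7 -0.1 -1. ]
shift cm [-0.01 -0.03  5.45] turn deg -0.06
```

View pics/w7.png

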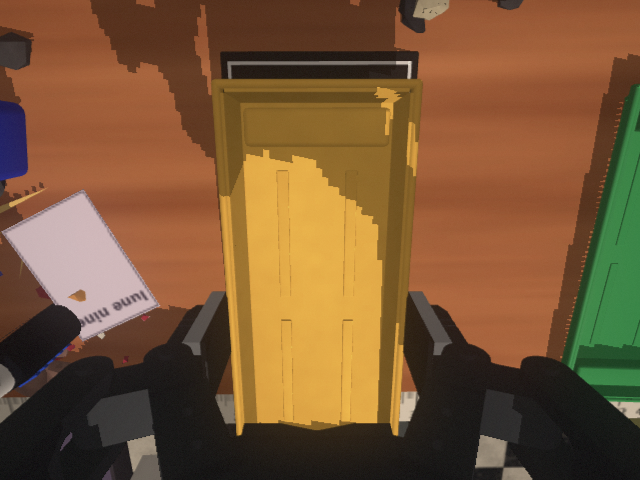

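View pics/s7c.png

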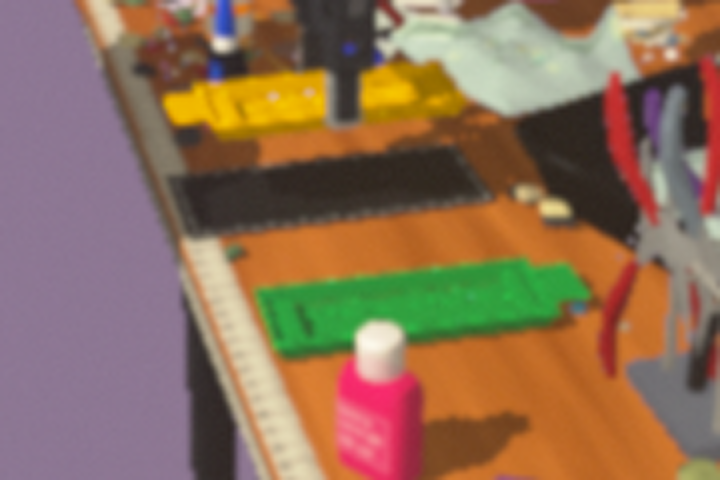

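Request:
{"api": "move_arm", "payload": {
  "targets": [0.3, 0, 0, 1.5, 0, 0.3, 0, 0, 3, 0, 0.3, 0, 0, 4, 0, 0.3, 0, 0, 4.8, 0, 0.3, 0, 0, 5.1, 0, 0.3, 0, 0, 5.3, 0, 0.3, 0, 0, 5.4, 0, 0.3, 0, 0, 5.4, 0]
}}

```text
clock: 8.15
eef_pos: [462.4, 6.2, 2.3]
tcp_rot: [3.142, -0.0, -0.019]
contact_force: [-0.2, 0.8, -1.6]
opening: 0.735
```

```bash
python3 - <<'E'
from h import *
p=shot('side','s8.png');cv2.imwrite('pics/s8c.png',cv2.resize(p['img'][200:280,240:360],None,fx=6,fy=6,interpolation=cv2.INTER_CUBIC))
plan(462,6,1.5,-0.0175)
E
```

```text
cur [462.4   6.2   2.4] [-3.142 -0.    -0.019] op 0.733 t 8.2 F [ 0.4  0.9 -0.7]
shift cm [-0.04  0.02  0.09] turn deg -0.06
```

View pics/s8c.png

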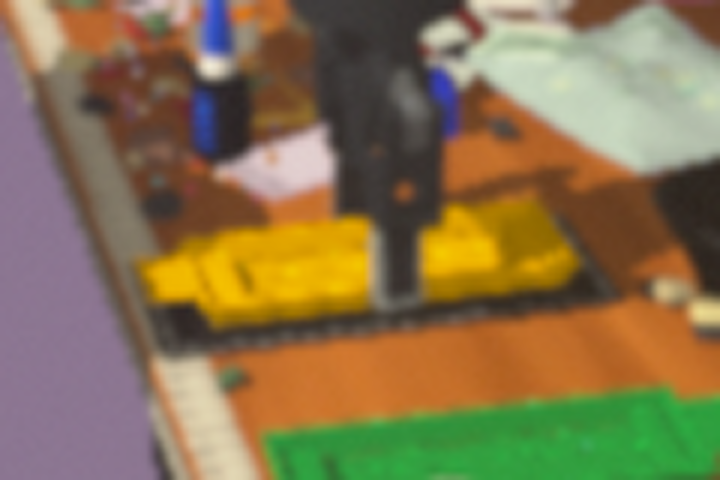

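Still about 1 mm above the mat, so I lower to contact and release.

Request:
{"api": "move_arm", "payload": {
  "targets": [0.3, -0.05, 0, 0.08, 0, 0.3, -0.05, 0, 0.12, 0, 0.3, -0.05, 0, 0.14, 0, 0.55, -0.05, 0, 0.12, 0, 0.7, -0.05, 0, 0.1, 0, 1, -0.05, 0, 0.1, 0, 1, -0.05, 0, 0.1, 0]
}}

```text
clock: 8.9
eef_pos: [461.7, 6.2, 1.1]
tcp_rot: [-3.142, 0.0, -0.019]
contact_force: [-0.8, -0.4, -0.1]
opening: 1.0
```

Request:
{"api": "move_arm", "payload": {
  "targets": [1, 0, 0, -2, 0, 1, 0, 0, -6, 0, 1, 0, 0, -11, 0, 1, 0, 0, -16, 0, 1, 0, 0, -21, 0, 1, 0, 0, -24, 0, 1, 0, 0, -24, 0]
}}

```text
clock: 9.6
eef_pos: [464.2, 6.2, 245.6]
tcp_rot: [-3.141, -0.008, -0.019]
contact_force: [0.8, 0.8, -0.7]
opening: 0.999
```

```bash
python3 - <<'E'
from h import *
p=shot('wrist','w9.png')
import pickle;pickle.dump(p,open('w9.pkl','wb'))
plan(462,6,240,-0.0175)
for t in ['tray_green','tray_yellow','mat','stone_c','glue_c','block_c','gel_c','jar']:
    print(t,[(np.round(m['position'],1).tolist(),round(m['conf'],2)) for m in r.mark_of(p,t)])
cv2.imwrite('pics/r9y.png',rect(p,14+2,350,570,-60,70,2.7))
cv2.imwrite('pics/r9g.png',rect(p,14,350,570,-230,-90,2.7))
E
```

```text
cur [462.8   6.2 243.1] [-3.141 -0.004 -0.019] op 1.001 t 9.65 F [ 0.4 -0.8 -0.9]
shift cm [-0.08  0.02  0.31] turn deg -0.07
tray_green [([456.4, -158.3, 1.8], 0.74)]
tray_yellow [([463.1, 9.9, 2.8], 0.6)]
mat []
stone_c []
glue_c [([426.7, 147.8, 46.9], 0.6)]
block_c [([526.0, 172.8, 6.7], 0.57)]
gel_c []
jar []
```

View pics/w9.png

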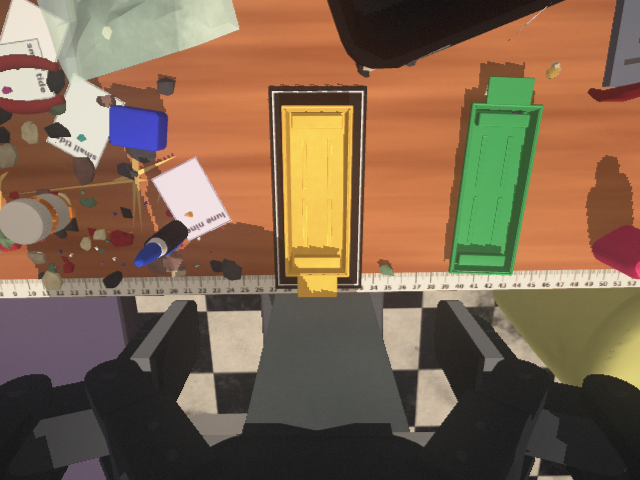

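View pics/r9y.png

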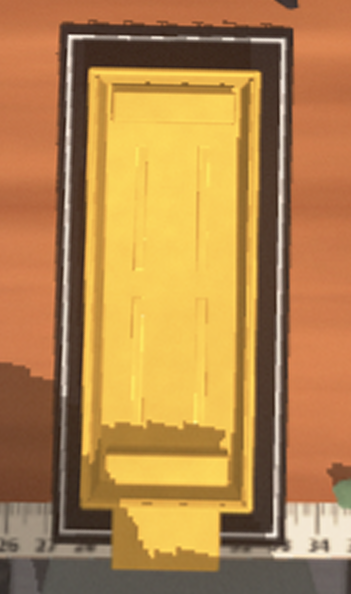

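View pics/r9g.png

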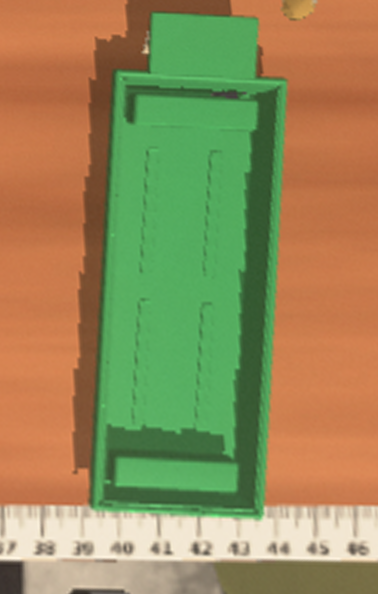

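Yellow tray sits centred on the mat, at about (463,7) against the mat's (462,6). The green tray is unmoved at about (461,-160). Now a look at the left-hand items.

Request:
{"api": "move_arm", "payload": {
  "targets": [1, 0.5, -5, 0, 0, 1, 1, -10, 0, -1, 1, 1, -14.5, 0, -1, 1, 1, -14.5, 0, -1, 1, 1, -14.5, 0, -1]
}}

```text
clock: 10.55
eef_pos: [474.0, 151.7, 240.4]
tcp_rot: [3.141, 0.001, 0.001]
contact_force: [0.9, -0.6, -0.2]
opening: 0.999
```

```bash
python3 - <<'E'
from h import *
p=shot('wrist','w10.png')
import pickle;pickle.dump(p,open('w10.pkl','wb'))
plan(528,168,240,0)
for t in ['glue_c','block_c','jar']:
    print(t,[(np.round(m['position'],1).tolist(),round(m['conf'],2)) for m in r.mark_of(p,t)])
cv2.imwrite('pics/r10.png',rect(p,22,480,580,110,230,5))
cv2.imwrite('pics/r10g.png',rect(p,0,380,480,110,230,5))
E
```

```text
cur [474.  150.8 240.5] [ 3.141e+00  1.000e-03 -0.000e+00] op 0.998 t 10.6 F [-0.2 -0.  -1.3]
shift cm [ 5.4  -1.72  0.04] turn deg -0.01
glue_c [([424.5, 146.2, 45.9], 0.94)]
block_c [([527.1, 173.1, 10.6], 0.56)]
jar [([446.6, 266.0, -0.3], 0.66)]
```

View pics/w10.png

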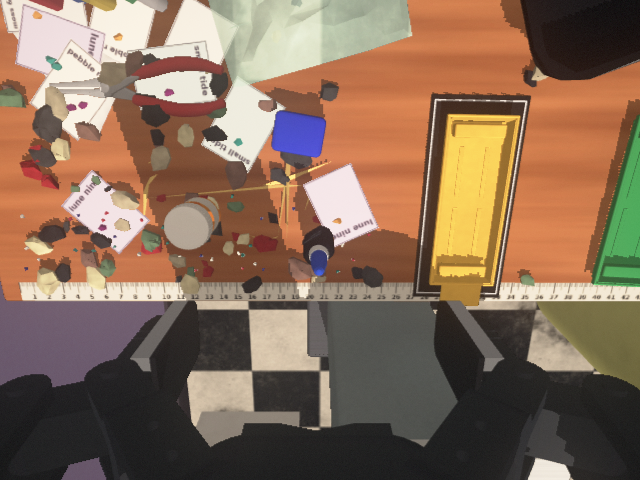

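View pics/r10.png

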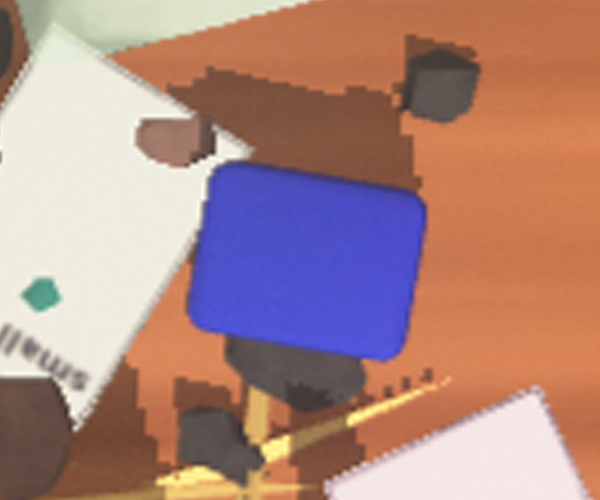

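View pics/r10g.png

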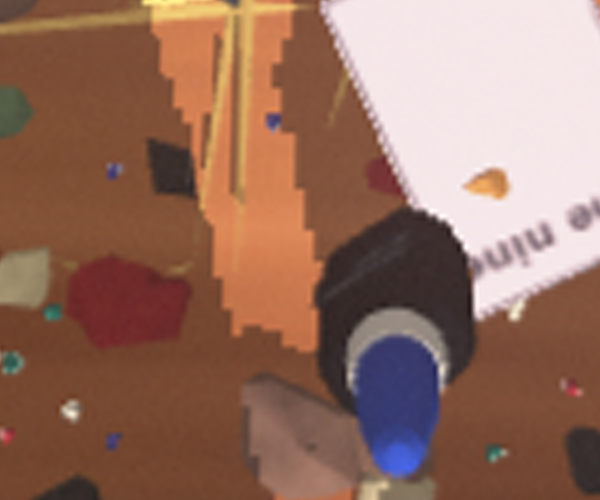

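The block is the blue one at wrist pixel (298,133). It is unique in view, with its long side nearly along world y. The glue bottle (black, blue cap) is at (319,250).

```bash
python3 - <<'E'
from h import *
plan(528,169,80,-0.154);print(r.sense()['qpos'])
E
```

```text
cur [474.3 149.8 240.9] [ 3.141e+00  0.000e+00 -3.000e-03] op 1.003 t 10.75 F [-0.3 -0.   0.5]
shift cm [ 5.37 -1.94 16.09] turn deg 8.67
[ 3.03108327e-01  1.43341701e-01  1.88934265e+00 -2.09113160e-04
  1.10939501e+00  1.87672647e+00]
```

Request:
{"api": "move_arm", "payload": {
  "targets": [1, 2, -0.7, 4, 3, 0.6, 4, -1.5, 8, 6, 0.6, 5.4, -1.9, 12, 8.7, 0.6, 5.4, -1.9, 15, 8.7, 0.6, 5.4, -1.9, 16, 8.7, 0.6, 5.4, -1.9, 16, 8.7, 0.6, 5.4, -1.9, 16, 8.7]
}}

```text
clock: 11.45
eef_pos: [529.1, 169.6, 82.4]
tcp_rot: [-3.141, -0.001, -0.154]
contact_force: [0.9, 0.8, -0.2]
opening: 0.8
```

```bash
python3 - <<'E'
from h import *
p=shot('wrist','w11.png')
plan(528,169,1,-0.154)
a=rect(p,22,500,570,120,220,7)
cv2.imwrite('pics/r11.png',a)
m=cv2.inRange(cv2.cvtColor(a,cv2.COLOR_BGR2HSV),(108,120,40),(128,255,255))
c=max(cv2.findContours(m,0,1)[0],key=cv2.contourArea);(u,v),wh,an=cv2.minAreaRect(c);print(570-v/7,220-u/7,np.array(wh)/7,an)
E
```

```text
cur [529.4 169.9  82.8] [-3.141e+00 -2.000e-03 -1.540e-01] op 0.804 t 11.5 F [-1.  -0.1 -0.3]
shift cm [-0.14  0.12  8.18] turn deg 0.02
530.8919677734375 168.38197544642856 [43.96820068 39.24159459] 9.879390716552734
```

View pics/w11.png

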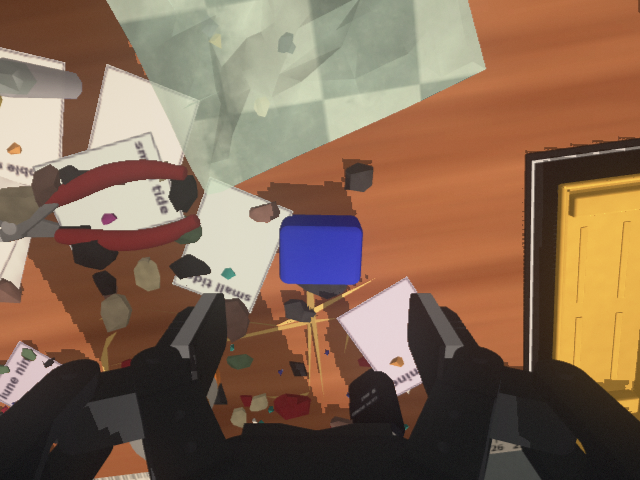

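```bash
python3 - <<'E'
from h import *
p=r.grab_frame('wrist')
for u,v in [(237,318),(225,302),(245,300),(264,212),(298,308),(360,178)]: print(u,v,np.round(pix2w(p,u,v,4)))
plan(528.5,168.7,1,-0.154)
E
```

```text
237 318 [489. 227.   4.]
225 302 [501. 232.   4.]
245 300 [500. 219.   4.]
264 212 [553. 198.   4.]
298 308 [490. 189.   4.]
360 178 [563. 141.   4.]
cur [529.6 170.   83. ] [-3.14e+00 -3.00e-03 -1.53e-01] op 0.8 t 11.55 F [-0.4 -1.2 -0. ]
shift cm [-0.11  0.16  8.2 ] turn deg 0.03
```

Clear. Descend and grip.

Request:
{"api": "move_arm", "payload": {
  "targets": [0.5, -0.1, 0.15, 3, 0, 0.5, -0.1, 0.15, 6, 0, 0.5, -0.1, 0.15, 7.5, 0, 0.5, -0.1, 0.15, 8.1, 0, 0.5, -0.1, 0.15, 8.2, 0, -0.2, -0.1, 0.15, 8.2, 0, -0.4, -0.1, 0.15, 8.2, 0, -0.4, -0.1, 0.15, 8.2, 0, -0.4, -0.1, 0.15, 8.2, 0],
  "squeeze": 35
}}

```text
clock: 12.45
eef_pos: [528.2, 168.9, 0.3]
tcp_rot: [-3.141, -0.002, -0.153]
contact_force: [-0.5, -0.0, 6.6]
opening: 0.517
```

Request:
{"api": "move_arm", "payload": {
  "targets": [-0.4, 0, 0, -1, 0, -0.4, 0, 0, -5, 0, -0.4, 0, 0, -10, 0, -0.4, 0, 0, -14, 0, -0.4, 0, 0, -16, 0, -0.4, 0, 0, -16, 0]
}}

```text
clock: 13.05
eef_pos: [529.2, 169.2, 163.3]
tcp_rot: [-3.139, -0.006, -0.153]
contact_force: [-1.2, -0.2, -0.8]
opening: 0.519
```

```bash
python3 - <<'E'
from h import *
p=shot('wrist','w12.png')
a=1.518; c=np.array([461,-160.3])+24*np.array([1,-.053]);print(c)
plan(c[0],c[1],160,a)
E
```

```text
[ 485.    -161.572]
cur [528.  168.9 161.2] [-3.14e+00 -3.00e-03 -1.53e-01] op 0.519 t 13.1 F [-1.3  0.1 -0.7]
shift cm [ 0.79 33.31  0.07] turn deg -95.75
```

View pics/w12.png

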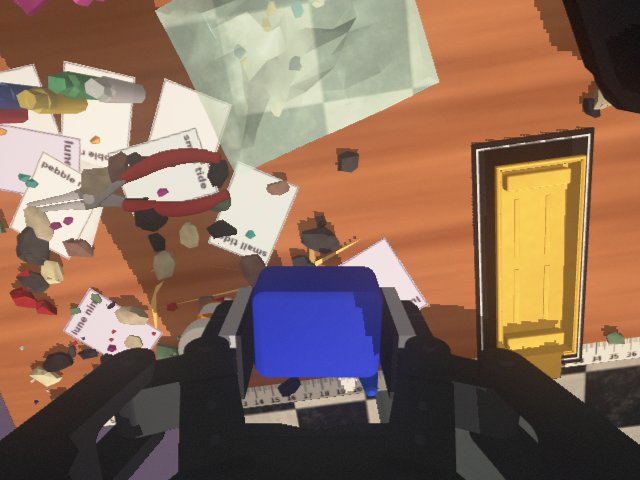

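Request:
{"api": "move_arm", "payload": {
  "targets": [-0.4, 0.1, 3, 0, -8, -0.4, 0.2, 7, 0, -16, -0.4, 0.3, 11, 0, -24, -0.4, 0.4, 15, 0, -32, -0.4, 0.5, 19, 0, -40, -0.4, 0.6, 23, 0, -48, -0.4, 0.7, 27, 0, -56, -0.4, 0.8, 30, 0, -64, -0.4, 0.8, 32, 0, -72, -0.4, 0.8, 33.3, 0, -80]
}}

```text
clock: 14.1
eef_pos: [482.8, -163.0, 157.7]
tcp_rot: [-3.139, 0.0, 1.247]
contact_force: [0.5, -0.1, -1.0]
opening: 0.52
```

```bash
python3 - <<'E'
from h import *
plan(485,-161.6,60,1.518)
E
```

```text
cur [ 482.8 -163.   157.7] [-3.139  0.     1.247] op 0.52 t 14.1 F [ 0.5 -0.1 -1. ]
shift cm [0.2  0.19 9.77] turn deg -15.5
```

Request:
{"api": "move_arm", "payload": {
  "targets": [-0.4, 0.2, 0.2, 2, -8, -0.4, 0.2, 0.2, 5, -15.5, -0.4, 0.2, 0.2, 7.5, -15.5, -0.4, 0.2, 0.2, 8.5, -15.5, -0.4, 0.2, 0.2, 8.8, -15.5, -0.4, 0.2, 0.2, 8.8, -15.5, -0.4, 0.2, 0.2, 8.8, -15.5]
}}

```text
clock: 14.8
eef_pos: [487.5, -160.7, 71.9]
tcp_rot: [3.14, 0.0, 1.514]
contact_force: [-0.1, -0.2, -0.9]
opening: 0.518
```

```bash
python3 - <<'E'
from h import *
plan(485,-161.6,3,1.518)
p=shot('wrist','w13.png')
p=shot('side','s13.png');cv2.imwrite('pics/s13c.png',cv2.resize(p['img'][220:320,260:400],None,fx=5,fy=5,interpolation=cv2.INTER_CUBIC))
E
```

```text
cur [ 487.5 -160.7   71.9] [3.14  0.    1.514] op 0.518 t 14.8 F [-0.1 -0.2 -0.9]
shift cm [-0.11 -0.25  6.89] turn deg -0.26
```

View pics/w13.png

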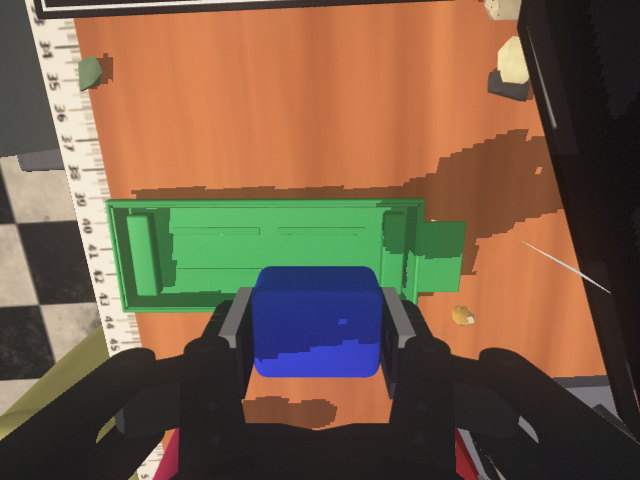

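View pics/s13c.png

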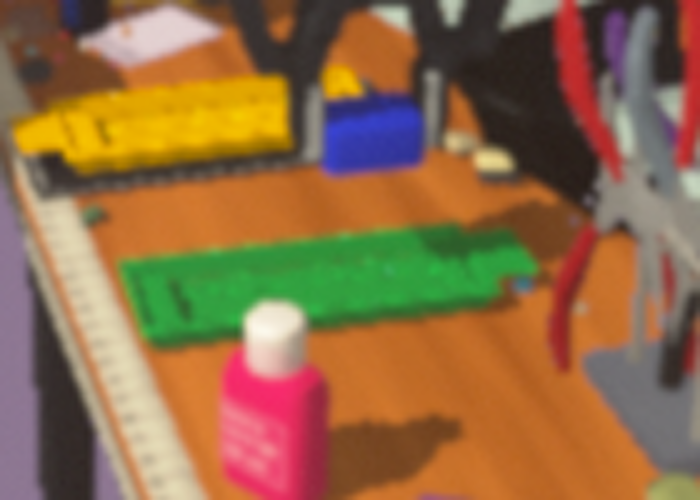

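Request:
{"api": "move_arm", "payload": {
  "targets": [-0.4, -0.1, -0.35, 2, 0, -0.4, -0.1, -0.35, 4, 0, -0.4, -0.1, -0.35, 5.5, 0, -0.4, -0.1, -0.35, 6.3, 0, -0.4, -0.1, -0.35, 6.5, 0, -0.4, -0.1, -0.35, 6.6, 0, -0.4, -0.1, -0.35, 6.6, 0]
}}

```text
clock: 15.6
eef_pos: [483.8, -161.4, 5.7]
tcp_rot: [3.141, 0.0, 1.514]
contact_force: [0.4, -0.9, -0.7]
opening: 0.515
```

```bash
python3 - <<'E'
from h import *
plan(484,-161.6,3,1.518)
p=shot('wrist','w14.png')
p=shot('side','s14.png');cv2.imwrite('pics/s14c.png',cv2.resize(p['img'][220:320,260:400],None,fx=5,fy=5,interpolation=cv2.INTER_CUBIC))
E
```

```text
cur [ 483.8 -161.4    5.7] [3.141 0.    1.514] op 0.515 t 15.6 F [ 0.4 -0.9 -0.7]
shift cm [-0.01  0.02  0.27] turn deg -0.25
```

View pics/w14.png

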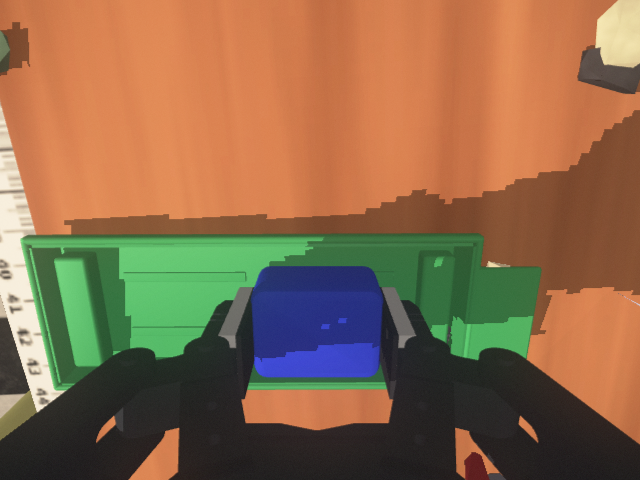

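View pics/s14c.png

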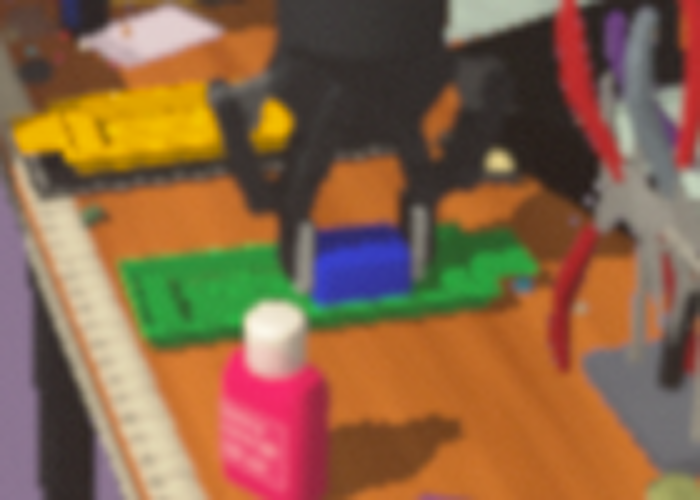

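Request:
{"api": "move_arm", "payload": {
  "targets": [-0.4, 0, 0, 0.15, 0, -0.4, 0, 0, 0.25, 0, -0.4, 0, 0, 0.25, 0]
}}

```text
clock: 16.0
eef_pos: [483.3, -161.3, 2.6]
tcp_rot: [-3.142, -0.0, 1.514]
contact_force: [0.2, 0.2, -0.5]
opening: 0.522
```

Request:
{"api": "move_arm", "payload": {
  "targets": [-0.4, 0, 0, 0.04, 0, 0.1, 0, 0, 0.04, 0, 0.14, 0, 0, 0.0, 0, 0.16, 0, 0, -0.2, 0, 0.16, 0, 0, -0.8, 0, 0.2, 0, 0, -2.5, 0, 0.4, 0, 0, -6, 0, 0.6, 0, 0, -11, 0, 1, 0, 0, -16, 0, 1, 0, 0, -21, 0]
}}

```text
clock: 17.0
eef_pos: [482.8, -161.1, 215.1]
tcp_rot: [3.141, 0.0, 1.514]
contact_force: [0.8, -1.0, -1.2]
opening: 0.999
```

```bash
python3 - <<'E'
from h import *
p=shot('wrist','w15.png')
plan(493,-428,280,1.518)
a=rect(p,24,350,570,-230,-90,2.7);cv2.imwrite('pics/r15.png',a)
p=shot('side','s15.png');cv2.imwrite('pics/s15c.png',cv2.resize(p['img'][220:320,260:400],None,fx=5,fy=5,interpolation=cv2.INTER_CUBIC))
E
```

```text
cur [ 486.8 -162.4  223.1] [3.131e+00 3.000e-03 1.514e+00] op 1.005 t 17.05 F [ 3.2 -1.3  7.4]
shift cm [-26.49   2.2   -5.59] turn deg -0.25
```

View pics/w15.png

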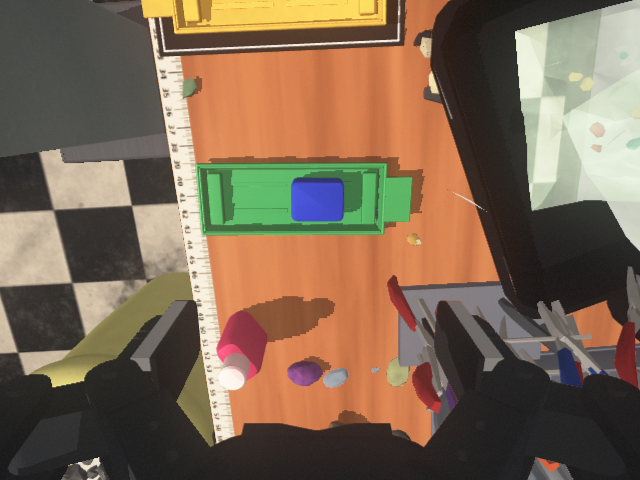

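View pics/s15c.png

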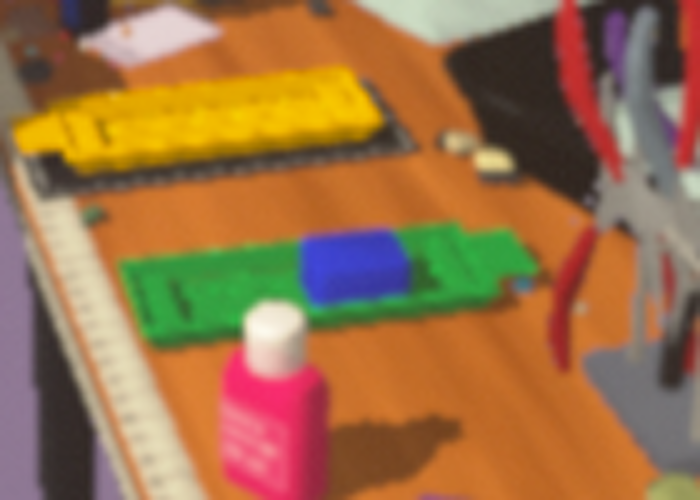

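View pics/r15.png

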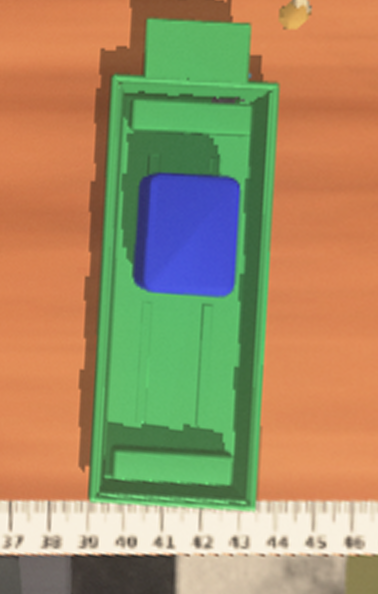

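Request:
{"api": "move_arm", "payload": {
  "targets": [1, 0, 0, -4, 0, 1, -3, 0.5, -6, 0, 1, -7, 1, -6, 0, 1, -11, 1.5, -6, 0, 1, -15, 2, -6, 0, 1, -19, 2, -6, 0, 1, -21, 2, -6, 0, 1, -22, 2, -6, 0, 1, -22, 2, -6, 0, 1, -22, 2, -6, 0]
}}

```text
clock: 18.1
eef_pos: [490.7, -380.8, 272.5]
tcp_rot: [-3.141, -0.001, 1.514]
contact_force: [0.4, 0.7, -0.3]
opening: 1.0
```

```bash
python3 - <<'E'
from h import *
p=shot('wrist','w16.png')
import pickle;pickle.dump(p,open('w16.pkl','wb'))
plan(493,-428,280,1.518)
for t in ['stone_c','gel_c','purple_stone']:
    print(t,[(np.round(m['position'],1).tolist(),round(m['conf'],2)) for m in r.mark_of(p,t)])
E
```

```text
cur [ 490.8 -380.6  272.6] [-3.141e+00 -1.000e-03  1.515e+00] op 0.998 t 18.15 F [0.7 0.2 0.1]
shift cm [-4.72  0.48 -0.75] turn deg -0.2
stone_c [([491.3, -427.7, 14.7], 0.57)]
gel_c [([446.0, -518.4, 44.2], 0.79), ([410.3, -291.3, 42.0], 0.73), ([369.8, -525.4, 42.3], 0.68)]
purple_stone [([460.1, -342.2, -0.8], 0.79)]
```

View pics/w16.png

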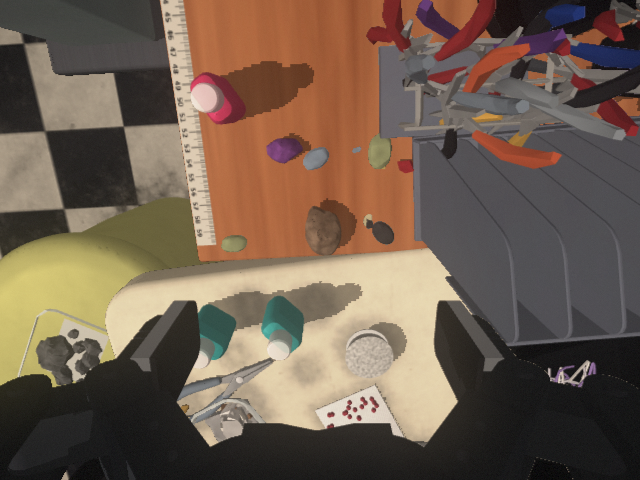

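In this wrist view the brown stone is at (323,230). The pink bottle with the white cap at (218,97) is the gel; the bottles at (283,327) and (215,335) are turquoise, so they are the look-alikes. Enlarged crops to confirm:

```bash
python3 - <<'E'
from h import *
import pickle;p=pickle.load(open('w16.pkl','rb'))
a=rect(p,15,440,600,-480,-380,5);b=rect(p,0,360,480,-370,-230,4)
cv2.imwrite('pics/r16a.png',cv2.resize(a,None,fx=.75,fy=.75));cv2.imwrite('pics/r16b.png',b)
for o in r.outline_of(p,'stone_c')[:1] if False else []: pass
cv2.imwrite('pics/c16.png',cv2.resize(p['img'][60:280,160:460],None,fx=2.6,fy=2.6,interpolation=cv2.INTER_CUBIC))
E
```

```text
(no output)
```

View pics/r16a.png

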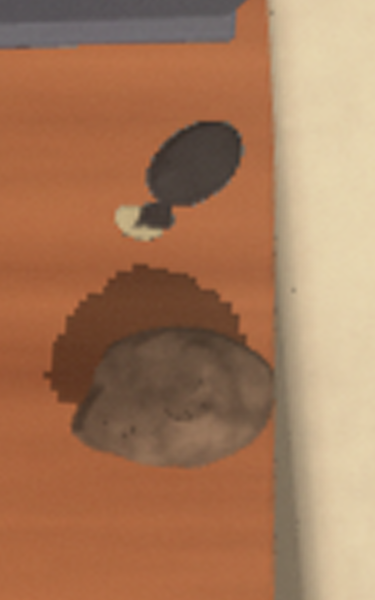

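View pics/r16b.png

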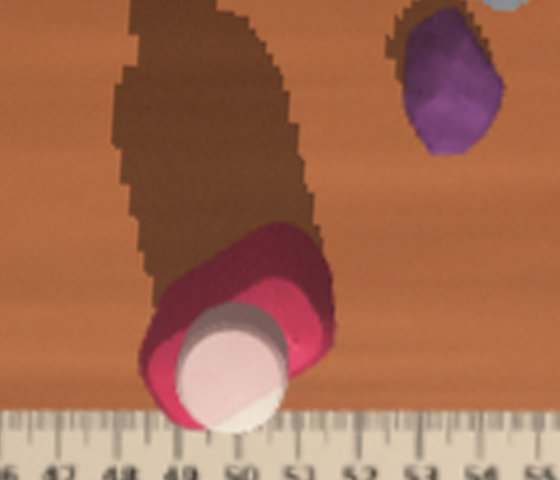

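View pics/c16.png

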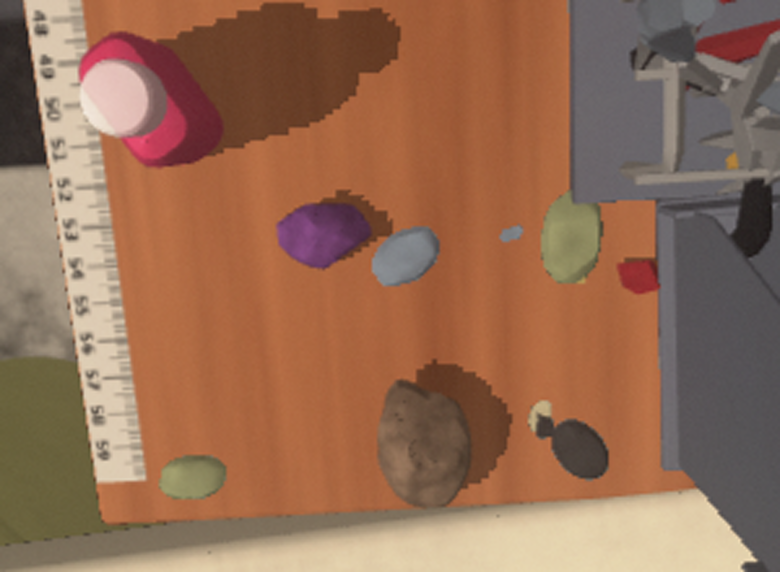

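```bash
python3 - <<'E'
from h import *
import pickle
p=r.grab_frame('wrist')
for z in (8,15):
  a=rect(p,z,450,540,-470,-380,5)
  o=r.outline_of(p,'stone_c')[0];print(o['conf'])
  q=dict(p);q['img']=(o['region']*255).astype(np.uint8)
  m=rect(q,z,450,540,-470,-380,5)>127
  c=max(cv2.findContours(m.astype(np.uint8),0,1)[0],key=cv2.contourArea);(u,v),wh,an=cv2.minAreaRect(c);print(540-v/5,-380-u/5,np.array(wh)/5,an)
  M=cv2.moments(c);print(540-M['m01']/M['m00']/5,-380-M['m10']/M['m00']/5, np.degrees(.5*np.arctan2(2*M['mu11'],M['mu20']-M['mu02'])))
cv2.drawContours(a,[c],-1,(0,255,0),1);cv2.imwrite('pics/r17.png',a)
plan(494,-426.5,80,1.518)
E
```

```text
0.84
493.8658386230469 -428.9383117675781 [51.09285583 41.67603149] 18.886085510253906
493.93235099512486 -428.37255460704444 -6.095834705227737
0.84
493.840380859375 -426.9466186523438 [50.1257843  40.98186951] 19.35899543762207
493.96065638542467 -426.28551420921445 -6.088908016705105
cur [ 490.9 -381.5  272.8] [3.141 0.    1.514] op 0.999 t 18.45 F [ 0.4 -0.3 -0.6]
shift cm [-4.47  0.56 19.28] turn deg -0.21
```

View pics/r17.png

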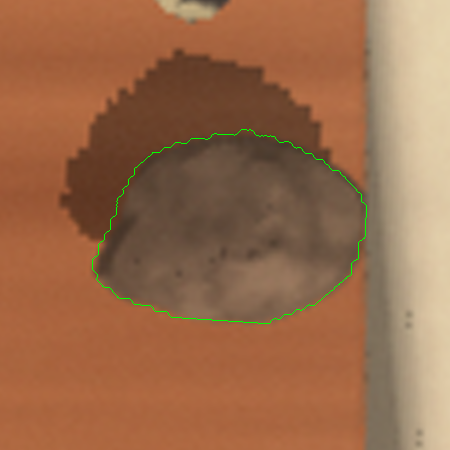

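Request:
{"api": "move_arm", "payload": {
  "targets": [0.32, -2, 0.3, 2, -4, 0.32, -4, 0.5, 6, -9, 0.32, -4.5, 0.55, 10, -9.3, 0.32, -4.5, 0.55, 14, -9.3, 0.32, -4.5, 0.55, 18, -9.3, 0.32, -4.5, 0.55, 19, -9.3, 0.32, -4.5, 0.55, 19, -9.3, 0.32, -4.5, 0.55, 19, -9.3]
}}

```text
clock: 19.25
eef_pos: [494.7, -428.0, 84.4]
tcp_rot: [3.14, 0.002, 1.676]
contact_force: [0.8, -0.2, 0.5]
opening: 0.661
```

```bash
python3 - <<'E'
from h import *
p=shot('wrist','w18.png')
plan(494,-427,2,1.676)
E
```

```text
cur [ 494.9 -428.3   85. ] [3.139e+00 2.000e-03 1.676e+00] op 0.661 t 19.3 F [-1.  -0.1  0.6]
shift cm [ 0.16 -0.1   8.29] turn deg 0.01
```

View pics/w18.png

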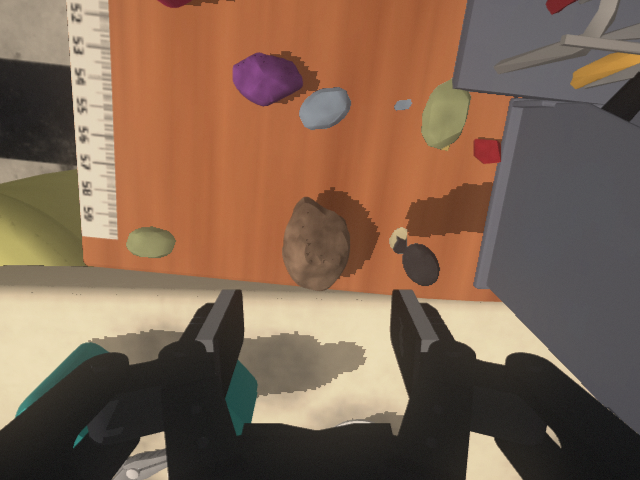

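Request:
{"api": "move_arm", "payload": {
  "targets": [0.32, 0.15, -0.1, 3, 0, 0.32, 0.15, -0.1, 6, 0, 0.32, 0.15, -0.1, 7.5, 0, 0.32, 0.15, -0.1, 8.2, 0, 0.32, 0.15, -0.1, 8.3, 0, -0.1, 0.15, -0.1, 8.3, 0, -0.4, 0.15, -0.1, 8.3, 0, -0.6, 0.15, -0.1, 8.3, 0, -0.6, 0.15, -0.1, 8.3, 0],
  "squeeze": 40
}}

```text
clock: 20.2
eef_pos: [493.5, -426.7, 1.2]
tcp_rot: [3.14, 0.002, 1.676]
contact_force: [0.5, 0.8, 7.2]
opening: 0.411
```

Request:
{"api": "move_arm", "payload": {
  "targets": [-0.6, 0, 0, -1, 0, -0.6, 0, 0, -3, 0, -0.6, 0, 0, -5, 0, -0.6, 0, 0, -5, 0]
}}

```text
clock: 20.6
eef_pos: [494.0, -427.3, 53.0]
tcp_rot: [3.138, 0.004, 1.676]
contact_force: [0.0, -0.2, -0.5]
opening: 0.406
```

```bash
python3 - <<'E'
from h import *
p=shot('wrist','w19.png')
plan(470,-85,200,0.07)
p=shot('side','s19.png');cv2.imwrite('pics/s19c.png',cv2.resize(p['img'][290:390,320:460],None,fx=5,fy=5,interpolation=cv2.INTER_CUBIC))
E
```

```text
cur [ 493.3 -426.7   51.4] [3.139e+00 2.000e-03 1.676e+00] op 0.413 t 20.65 F [ 0.1  0.9 -1.7]
shift cm [ 34.19   1.3  -14.94] turn deg 92.02
```

View pics/w19.png

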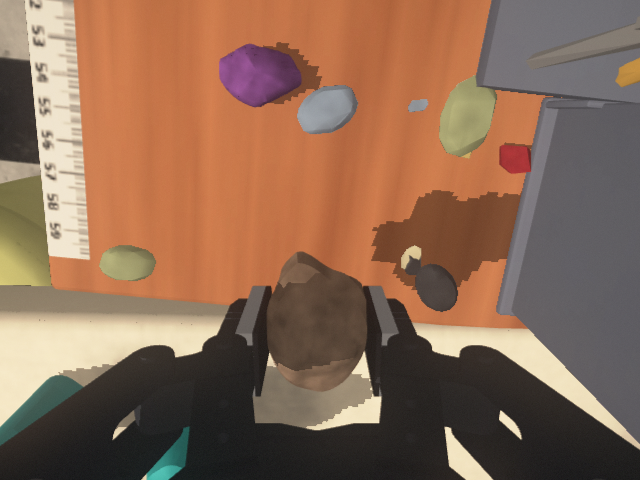

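View pics/s19c.png

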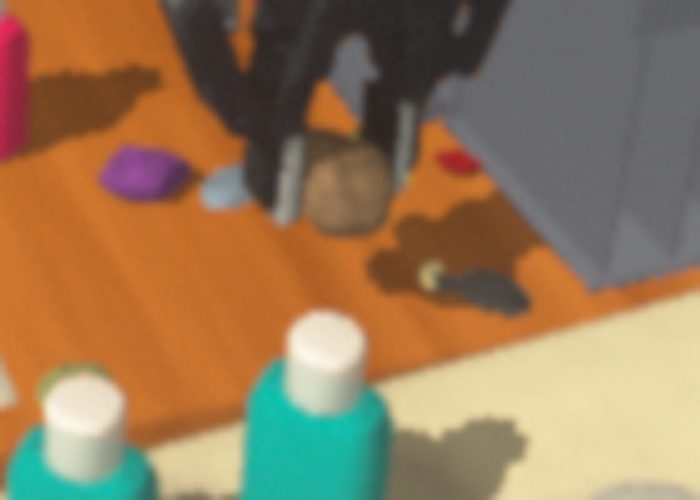

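Request:
{"api": "move_arm", "payload": {
  "targets": [-0.6, 0, 0, -4, 0, -0.6, 1, 0, -8, 8, -0.6, 3, 0, -12, 16, -0.6, 6, 0, -15, 24, -0.6, 10, 0.3, -15, 32, -0.6, 14, 0.6, -15, 40, -0.6, 18, 0.8, -15, 48, -0.6, 22, 1, -15, 56, -0.6, 26, 1.2, -15, 64, -0.6, 30, 1.3, -15, 72]
}}

```text
clock: 21.7
eef_pos: [473.0, -124.6, 198.6]
tcp_rot: [-3.141, 0.001, 0.413]
contact_force: [0.8, 0.4, -0.6]
opening: 0.412
```

```bash
python3 - <<'E'
from h import *
plan(470,-85,60,-0.0175)
E
```

```text
cur [ 473.  -124.6  198.6] [-3.141e+00  1.000e-03  4.130e-01] op 0.412 t 21.7 F [ 0.8  0.4 -0.6]
shift cm [ 1.33 -3.73 13.87] turn deg 24.68
```

Request:
{"api": "move_arm", "payload": {
  "targets": [-0.6, 1.3, -2, 0, 8, -0.6, 1.3, -3.7, 2, 16, -0.6, 1.3, -3.7, 5, 24, -0.6, 1.3, -3.7, 9, 24.7, -0.6, 1.3, -3.7, 12, 24.7, -0.6, 1.3, -3.7, 14, 24.7, -0.6, 1.3, -3.7, 14, 24.7, -0.6, 1.3, -3.7, 14, 24.7]
}}

```text
clock: 22.5
eef_pos: [470.2, -87.1, 59.3]
tcp_rot: [-3.141, 0.002, -0.012]
contact_force: [-0.2, -0.9, -1.1]
opening: 0.407
```

```bash
python3 - <<'E'
from h import *
plan(470,-85,2.2,-0.0175)
E
```

```text
cur [470.2 -87.1  59.3] [-3.141e+00  2.000e-03 -1.200e-02] op 0.407 t 22.5 F [-0.2 -0.9 -1.1]
shift cm [-0.01 -0.2   5.71] turn deg 0.33
```

Request:
{"api": "move_arm", "payload": {
  "targets": [-0.6, 0, -0.2, 2.5, 0, -0.6, 0, -0.2, 4.5, 0, -0.6, 0, -0.2, 5.4, 0, -0.6, 0, -0.2, 5.7, 0, -0.6, 0, -0.2, 5.75, 0, -0.6, 0, -0.2, 5.75, 0]
}}

```text
clock: 23.1
eef_pos: [471.4, -85.3, 3.0]
tcp_rot: [3.141, -0.001, -0.012]
contact_force: [-0.5, 0.5, -0.6]
opening: 0.411
```

Request:
{"api": "move_arm", "payload": {
  "targets": [0.1, 0, 0, 0, 0, 0.3, 0, 0, 0, 0, 0.3, 0, 0, -1, 0, 0.3, 0, 0, -5, 0, 0.6, 0, 0, -10, 0, 0.6, 0, 0, -15, -8, 0.6, 0, 0, -17, -16, 0.6, 0, 0, -17, -24, 0.6, 0, 0, -17, -24, 0.6, 0, 0, -17, -24]
}}

```text
clock: 24.1
eef_pos: [470.4, -85.1, 172.3]
tcp_rot: [-3.142, 0.0, 0.403]
contact_force: [-0.1, -0.6, 0.1]
opening: 0.801
```

```bash
python3 - <<'E'
from h import *
p=shot('wrist','w20.png')
plan(470,-85,120,1.55)
z=12
o=r.outline_of(p,'stone_c')[0];print(o['conf'])
q=dict(p);q['img']=(o['region']*255).astype(np.uint8)
m=rect(q,z,420,520,-130,-40,5)>127;a=rect(p,z,420,520,-130,-40,5)
c=max(cv2.findContours(m.astype(np.uint8),0,1)[0],key=cv2.contourArea);(u,v),wh,an=cv2.minAreaRect(c);print(520-v/5,-40-u/5,np.array(wh)/5,an)
M=cv2.moments(c);print(520-M['m01']/M['m00']/5,-40-M['m10']/M['m00']/5, np.degrees(.5*np.arctan2(2*M['mu11'],M['mu20']-M['mu02'])))
cv2.drawContours(a,[c],-1,(0,255,0),1);cv2.imwrite('pics/r20.png',a)
E
```

```text
cur [470.2 -85.  171.9] [-3.141e+00  1.000e-03  4.030e-01] op 0.802 t 24.15 F [ 0.5 -0.3  0.3]
shift cm [-0.02 -0.01  5.19] turn deg -65.7
0.83
469.35517578125 -84.86206970214843 [39.07030029 51.28905029] 21.801406860351562
469.77734153447716 -84.41457990719758 88.4808243607714
```

View pics/w20.png

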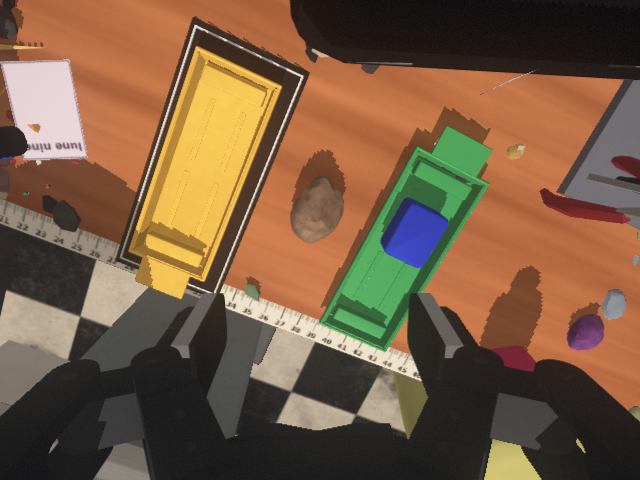

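View pics/r20.png

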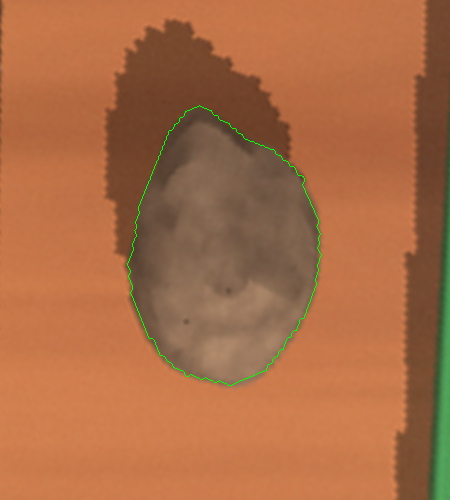

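Request:
{"api": "move_arm", "payload": {
  "targets": [0.76, 0, 0, 0, -8, 0.76, 0, 0, 0, -16, 0.76, 0, 0, 0, -24, 0.76, 0, 0, 0, -32, 0.76, 0, 0, 2, -40, 0.76, 0, 0, 5, -48, 0.76, 0, 0, 7, -56, 0.76, 0, 0, 9, -64, 0.76, 0, 0, 9, -72, 0.76, 0, 0, 9, -72]
}}

```text
clock: 25.2
eef_pos: [469.8, -85.0, 80.9]
tcp_rot: [-3.139, -0.001, 1.664]
contact_force: [0.5, 0.5, 0.0]
opening: 0.88
```

```bash
python3 - <<'E'
from h import *
plan(471,-82.8,1,1.658)
p=shot('wrist','w21.png')
plan(471,-82.8,1,1.658)
E
```

```text
cur [469.8 -85.   80.9] [-3.139e+00 -1.000e-03  1.664e+00] op 0.88 t 25.2 F [0.5 0.5 0. ]
shift cm [0.2  0.16 7.99] turn deg 0.34
cur [470.3 -85.1  81.4] [-3.14  -0.     1.659] op 0.876 t 25.25 F [0.5 0.1 0.6]
shift cm [0.22 0.1  8.04] turn deg 0.07
```

View pics/w21.png

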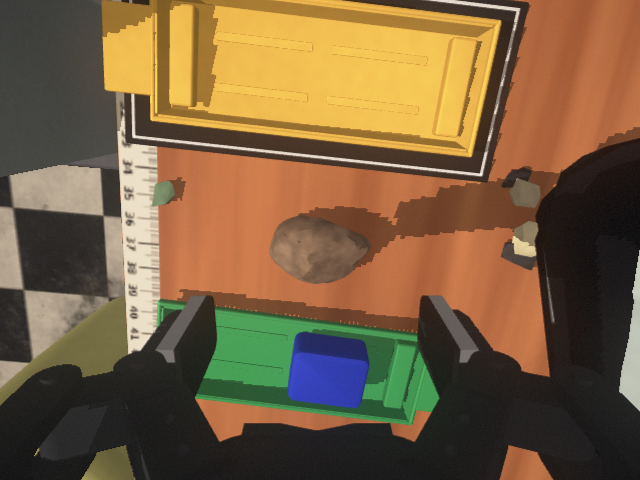

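Request:
{"api": "move_arm", "payload": {
  "targets": [0.76, 0.2, 0.1, 3, 0, 0.76, 0.2, 0.1, 6, 0, 0.76, 0.2, 0.1, 7.5, 0, 0.76, 0.2, 0.1, 8, 0, 0.5, 0.2, 0.1, 8, 0, 0.3, 0.2, 0.1, 8, 0, 0, 0.2, 0.1, 8, 0, -0.2, 0.2, 0.1, 8, 0, -0.2, 0.2, 0.1, 8, 0],
  "squeeze": 30
}}

```text
clock: 26.15
eef_pos: [472.0, -83.2, 3.4]
tcp_rot: [3.14, 0.0, 1.663]
contact_force: [-1.9, 0.4, 5.3]
opening: 0.617
```

Request:
{"api": "move_arm", "payload": {
  "targets": [-0.2, 0, 0, -1, 0, -0.2, 0, 0, -3, 0, -0.2, 0, 0, -6, 0, -0.2, 0, 0, -6, 0]
}}

```text
clock: 26.55
eef_pos: [474.3, -83.5, 66.1]
tcp_rot: [3.135, 0.002, 1.663]
contact_force: [0.3, 0.2, -1.1]
opening: 0.613
```

```bash
python3 - <<'E'
from h import *
p=shot('wrist','w22.png')
plan(482,6.3,60,1.553)
p=shot('side','s22.png');cv2.imwrite('pics/s22c.png',cv2.resize(p['img'][200:300,260:400],None,fx=5,fy=5,interpolation=cv2.INTER_CUBIC))
E
```

```text
cur [473.5 -83.4  64.6] [3.137e+00 1.000e-03 1.663e+00] op 0.618 t 26.6 F [-0.  -0.1 -0.3]
shift cm [8.85 1.68 0.45] turn deg 6.32
```

View pics/w22.png

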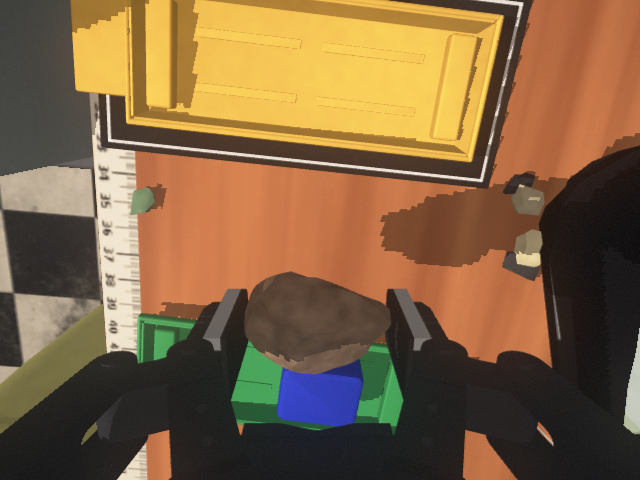

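View pics/s22c.png

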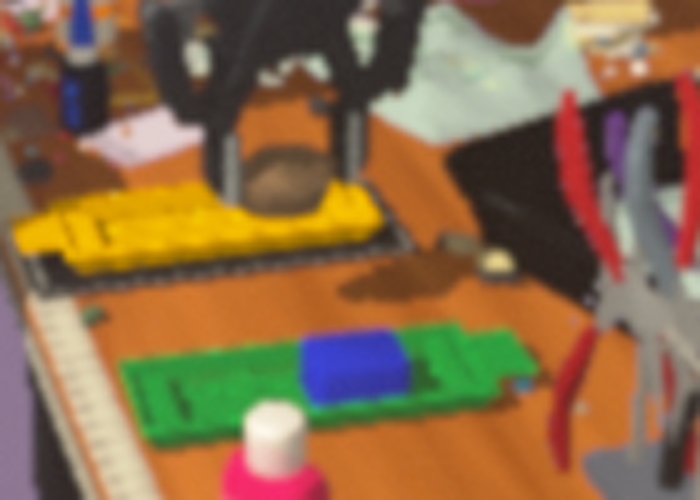

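```bash
python3 - <<'E'
from h import *
plan(482.5,7.5,40,1.62)
E
```

```text
cur [472.4 -83.2  63.4] [3.139e+00 1.000e-03 1.663e+00] op 0.619 t 26.65 F [ 0.2  0.6 -1.4]
shift cm [8.94 1.83 2.34] turn deg 2.49
```

Request:
{"api": "move_arm", "payload": {
  "targets": [-0.2, 2, 0.4, 0, 0.5, -0.2, 4, 0.8, 0, 1, -0.2, 6, 1.2, 0, 1.5, -0.2, 8, 1.6, 0, 2.5, -0.2, 8.9, 1.8, 0, 2.5, -0.2, 8.9, 1.8, 1.2, 2.5, -0.2, 8.9, 1.8, 2.3, 2.5, -0.2, 8.9, 1.8, 2.3, 2.5, -0.2, 8.9, 1.8, 2.3, 2.5]
}}

```text
clock: 27.55
eef_pos: [480.5, 6.6, 38.3]
tcp_rot: [-3.14, 0.0, 1.619]
contact_force: [-0.2, 0.9, -0.6]
opening: 0.613
```

```bash
python3 - <<'E'
from h import *
p=shot('wrist','w23.png')
plan(482.5,7.5,7.5,1.62)
E
```

```text
cur [480.9   6.7  38.7] [-3.141 -0.     1.619] op 0.612 t 27.6 F [ 0.2  0.5 -0.2]
shift cm [0.08 0.16 3.12] turn deg -0.04
```

View pics/w23.png

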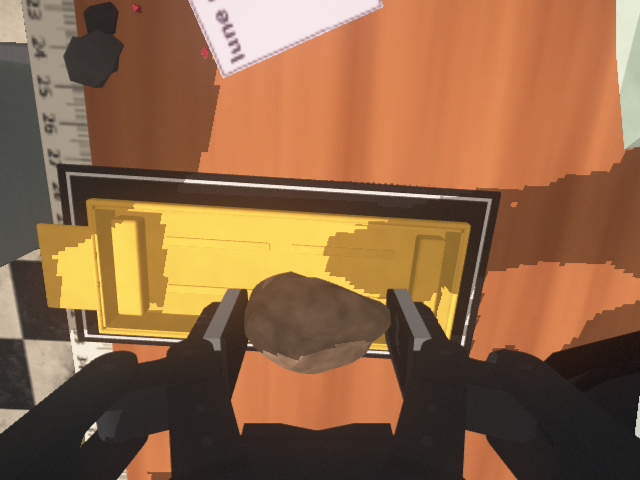

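Request:
{"api": "move_arm", "payload": {
  "targets": [-0.2, 0.08, 0.05, 1, 0, -0.2, 0.08, 0.05, 2, 0, -0.2, 0.08, 0.05, 2.7, 0, -0.2, 0.08, 0.05, 3, 0, -0.2, 0.08, 0.05, 3.1, 0, -0.2, 0.08, 0.05, 3.1, 0, -0.2, 0.08, 0.05, 3.1, 0]
}}

```text
clock: 28.3
eef_pos: [481.9, 8.1, 8.3]
tcp_rot: [3.141, -0.0, 1.62]
contact_force: [0.6, -0.5, -0.2]
opening: 0.616
```

```bash
python3 - <<'E'
from h import *
plan(482.5,7.5,7.4,1.62)
p=shot('wrist','w24.png')
p=shot('side','s24.png');cv2.imwrite('pics/s24c.png',cv2.resize(p['img'][200:300,250:390],None,fx=5,fy=5,interpolation=cv2.INTER_CUBIC))
E
```

```text
cur [481.9   8.1   8.3] [ 3.141 -0.     1.62 ] op 0.616 t 28.3 F [ 0.6 -0.5 -0.2]
shift cm [-0.06  0.06  0.09] turn deg 0.01
```

View pics/w24.png

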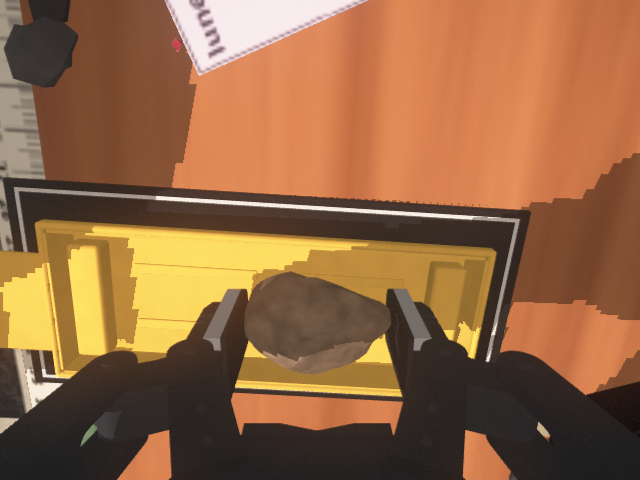

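View pics/s24c.png

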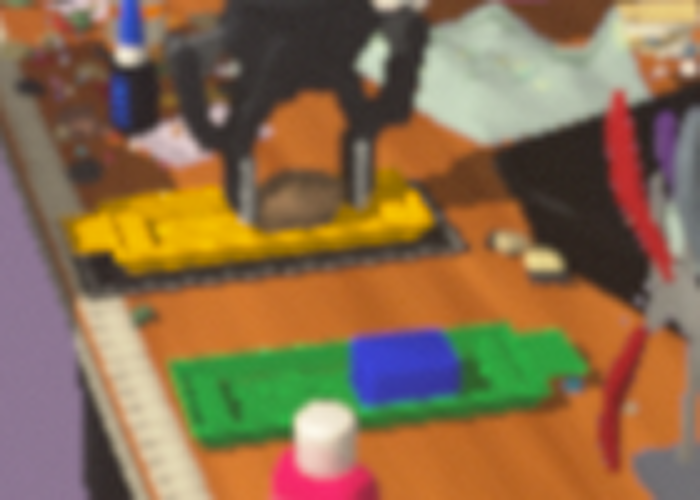

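Request:
{"api": "move_arm", "payload": {
  "targets": [-0.2, 0, 0, 0.06, 0, -0.2, 0, 0, 0.1, 0, 0.28, 0, 0, 0.1, 0, 0.34, 0, 0, 0.05, 0, 0.36, 0, 0, -0.3, 0, 0.36, 0, 0, -1.2, 0, 0.4, 0, 0, -3.5, 0, 0.6, 0, 0, -8, 0, 1, 0, 0, -13, 0, 1, 0, 0, -18, 0]
}}

```text
clock: 29.4
eef_pos: [481.1, 8.1, 190.6]
tcp_rot: [-3.142, -0.0, 1.62]
contact_force: [1.6, 0.3, -0.1]
opening: 1.001
```

```bash
python3 - <<'E'
from h import *
p=shot('wrist','w25.png')
plan(427,147,200,1.62)
cv2.imwrite('pics/r25.png',rect(p,10,350,570,-60,70,2.7))
p=shot('side','s25.png');cv2.imwrite('pics/s25c.png',cv2.resize(p['img'][200:300,250:390],None,fx=5,fy=5,interpolation=cv2.INTER_CUBIC))
E
```

```text
cur [485.3   8.1 198.4] [3.131 0.    1.62 ] op 1.002 t 29.45 F [3.9 0.5 7.7]
shift cm [14.16 -5.14 -0.22] turn deg 0.01
```

View pics/w25.png

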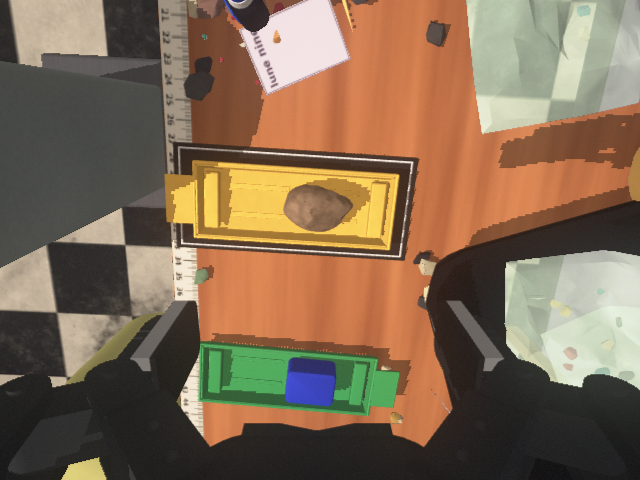

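View pics/r25.png

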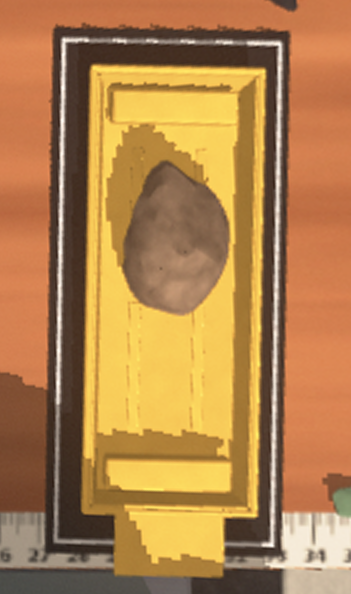

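View pics/s25c.png

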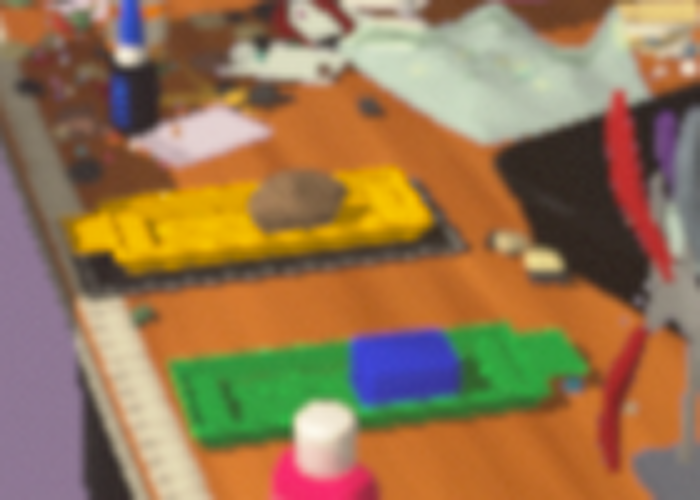

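```bash
python3 - <<'E'
from h import *
plan(380,147,230,0)
E
```

```text
cur [485.6   8.1 195.3] [3.13 0.   1.62] op 0.996 t 29.5 F [ 1.2 -0.4 -0.7]
shift cm [14.39 -9.82 -3.59] turn deg 92.82
```

Request:
{"api": "move_arm", "payload": {
  "targets": [1, 1.5, -1, -1, 8, 1, 3, -2, -2, 16, 1, 4.5, -3, -3, 24, 1, 6, -4, -3.5, 32, 1, 7.5, -5, -3.5, 40, 1, 9, -6, -3.5, 48, 1, 10.5, -7, -3.5, 56, 1, 12, -8, -3.5, 64, 1, 13.5, -9, -3.5, 72, 1, 14.4, -9.8, -3.5, 80]
}}

```text
clock: 30.5
eef_pos: [375.7, 147.7, 223.2]
tcp_rot: [-3.141, 0.0, 0.218]
contact_force: [-0.3, -0.7, 0.8]
opening: 0.998
```

Request:
{"api": "move_arm", "payload": {
  "targets": [1, 0, 0, 0, 8, 1, 0, 0, 0, 13, 1, 0, 0, 0, 13, 1, 0, 0, 0, 13]
}}

```text
clock: 30.9
eef_pos: [376.5, 147.0, 223.2]
tcp_rot: [-3.142, -0.0, -0.0]
contact_force: [0.1, 0.6, 0.0]
opening: 0.999
```

```bash
python3 - <<'E'
from h import *
p=shot('wrist','w26.png')
import pickle;pickle.dump(p,open('w26.pkl','wb'))
plan(426,147,200,0)
T=np.array(p['world_to_cam']);print(-T[:3,:3].T@T[:3,3])
print([(np.round(m['position'],1).tolist(),round(m['conf'],2)) for m in r.mark_of(p,'glue_c')])
cv2.imwrite('pics/r26a.png',rect(p,0,380,480,100,200,5));cv2.imwrite('pics/r26b.png',rect(p,44,380,480,100,200,5))
E
```

```text
cur [376.6 147.  223.1] [-3.142e+00  0.000e+00 -1.000e-03] op 1.0 t 30.95 F [-0.1  0.7 -0.2]
shift cm [ 4.94 -0.01  2.31] turn deg -0.04
[450.31611025 147.91523969 366.1498425 ]
[([427.2, 143.1, 47.0], 0.63)]
```

View pics/w26.png

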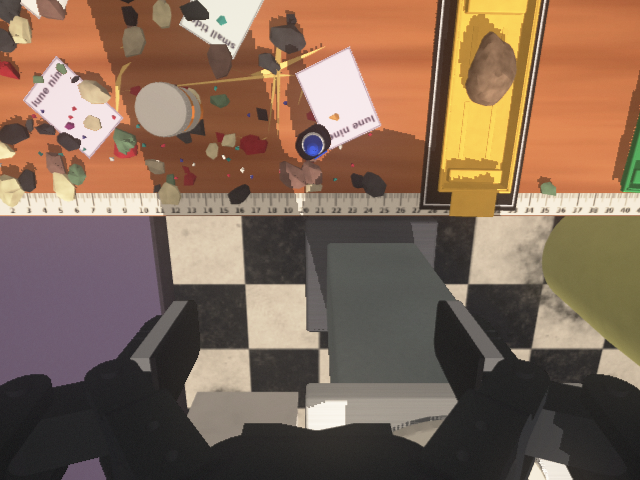

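View pics/r26a.png

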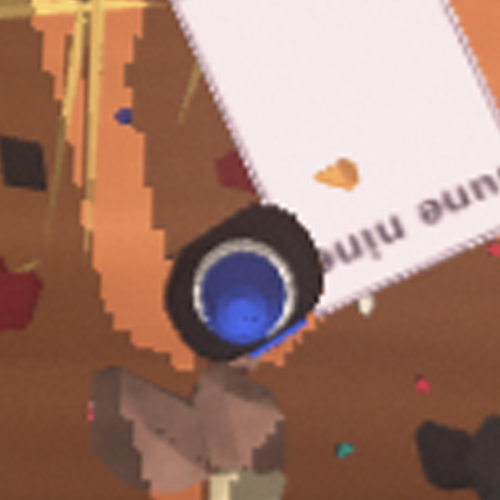

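View pics/r26b.png

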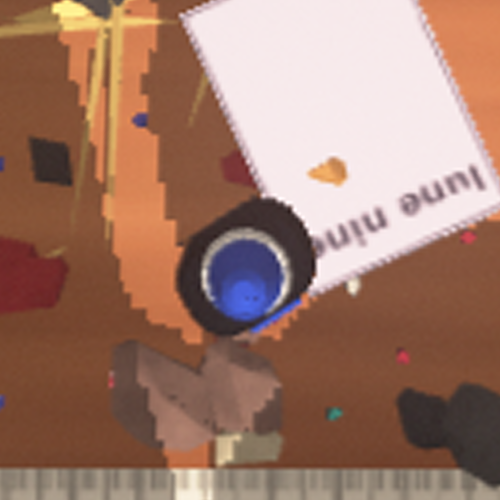

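Request:
{"api": "move_arm", "payload": {
  "targets": [1, 0.5, 0, 0, -8, 0.5, 1, 0, 0, -16, 0.1, 1.5, 0, 0, -24, 0.1, 2, 0, 0, -32, 0.1, 3, 0, 0, -40, 0.1, 4, -0.1, 0, -48, 0.1, 4.5, -0.2, 0, -56, 0.1, 5, -0.3, 0, -64, 0.1, 5.1, -0.3, 0, -72, 0.1, 5.1, -0.3, 0, -80]
}}

```text
clock: 32.0
eef_pos: [427.9, 149.8, 223.0]
tcp_rot: [-3.141, 0.0, 1.4]
contact_force: [0.3, -0.1, -0.3]
opening: 0.549
```

Request:
{"api": "move_arm", "payload": {
  "targets": [0.1, 0, 0, 0, -8, 0.1, 0, 0, 0, -16, 0.1, 0, 0, 0, -24, 0.1, 0, 0, 0, -32, 0.1, 0, 0, 0, -40, 0.1, 0, 0, 0, -44, 0.1, 0, 0, 0, -44]
}}

```text
clock: 32.7
eef_pos: [427.7, 149.8, 223.0]
tcp_rot: [-3.141, -0.0, 2.163]
contact_force: [-0.5, 0.0, -0.0]
opening: 0.545
```

```bash
python3 - <<'E'
from h import *
p=shot('wrist','w27.png')
plan(427.5,150,22,2.094)
cv2.imwrite('pics/r27.png',rect(p,48,380,480,100,200,5))
E
```

```text
cur [427.7 149.8 223. ] [-3.141 -0.     2.16 ] op 0.553 t 32.75 F [-0.3  0.8 -0.6]
shift cm [ 0.03  0.   20.1 ] turn deg 3.79
```

View pics/w27.png

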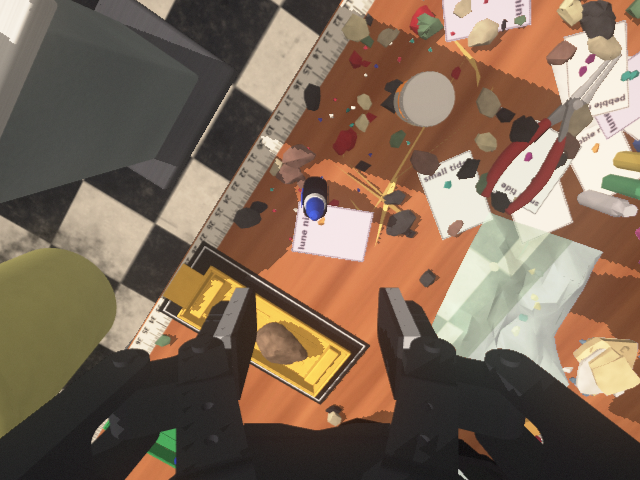

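View pics/r27.png

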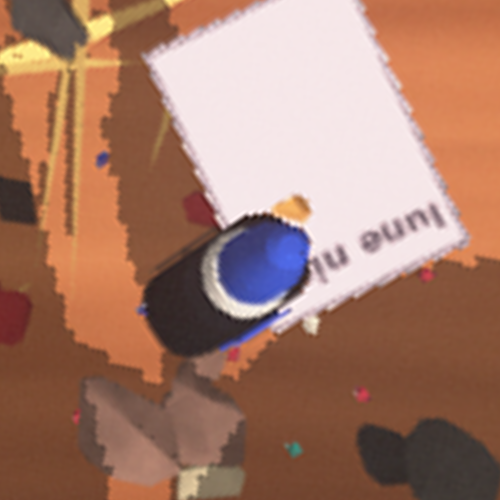

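Request:
{"api": "move_arm", "payload": {
  "targets": [0.1, 0, 0, 4, 2, 0.1, 0, 0, 8, 3.8, 0.1, 0, 0, 12, 3.8, 0.1, 0, 0, 15, 3.8, 0.1, 0, 0, 17.5, 3.8, 0.1, 0, 0, 19, 3.8, 0.1, 0, 0, 20, 3.8, 0.1, 0, 0, 20, 3.8]
}}

```text
clock: 33.55
eef_pos: [427.1, 149.7, 22.2]
tcp_rot: [-3.14, -0.0, 2.094]
contact_force: [0.1, -0.0, -0.1]
opening: 0.547
```

```bash
python3 - <<'E'
from h import *
p=shot('wrist','w28.png')
plan(427.5,150,22,2.094)
p=shot('side','s28.png');cv2.imwrite('pics/s28c.png',cv2.resize(p['img'][170:270,220:360],None,fx=5,fy=5,interpolation=cv2.INTER_CUBIC))
E
```

```text
cur [427.6 149.8  23. ] [-3.141 -0.     2.094] op 0.549 t 33.6 F [0.2 0.  0.3]
shift cm [ 0.02 -0.    0.1 ] turn deg 0.01
```

View pics/w28.png

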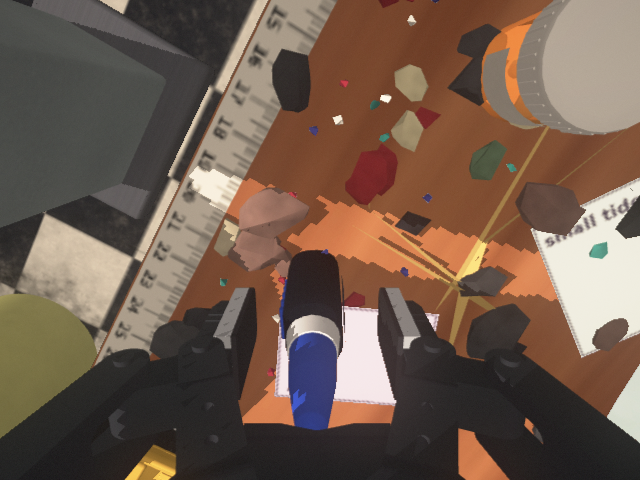

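View pics/s28c.png

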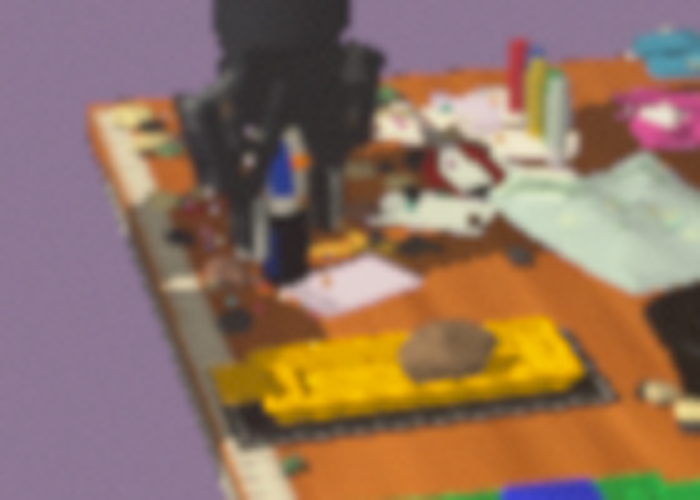

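```bash
python3 - <<'E'
from h import *
p=r.grab_frame('wrist')
for z in (48,52): print(w2pix(p,[427.5,150,z]), pix2w(p,313,330,z))
E
```

```text
[313.30947319 340.40447206] [425.45769146 153.35974233  48.        ]
[313.20301283 347.1319155 ] [424.3192502  155.42464008  52.        ]
```

Request:
{"api": "move_arm", "payload": {
  "targets": [0.1, 0.15, 0, 0.1, 0, 0.1, 0.3, 0, 0.1, 0, -0.3, 0.3, 0, 0.1, 0, -0.6, 0.3, 0, 0.1, 0, -0.8, 0.3, 0, 0.1, 0, -0.8, 0.3, 0, 0.1, 0, -0.8, 0.3, 0, 0.1, 0],
  "squeeze": 25
}}

```text
clock: 34.4
eef_pos: [426.3, 152.6, 22.4]
tcp_rot: [3.141, -0.0, 2.095]
contact_force: [-0.5, 0.3, 5.6]
opening: 0.248
```

Request:
{"api": "move_arm", "payload": {
  "targets": [-0.8, 0, 0, -1, 0, -0.8, 0, 0, -3, 0, -0.8, 0, 0, -7, 0, -0.8, 0, 0, -9, 0, -0.8, 0, 0, -9, 0]
}}

```text
clock: 34.9
eef_pos: [428.1, 153.1, 115.2]
tcp_rot: [3.136, 0.001, 2.095]
contact_force: [0.9, 0.1, -0.9]
opening: 0.252
```

```bash
python3 - <<'E'
from h import *
p=shot('wrist','w29.png')
t=np.array([463,6.5])-36.5*np.array([1,-.0175]);print(t)
plan(t[0],t[1],110,np.pi-0.0175)
p=shot('side','s29.png');cv2.imwrite('pics/s29c.png',cv2.resize(p['img'][150:250,220:360],None,fx=5,fy=5,interpolation=cv2.INTER_CUBIC))
E
```

```text
[426.5       7.13875]
cur [427.2 152.8 113.6] [3.138e+00 1.000e-03 2.095e+00] op 0.249 t 34.95 F [-0.4  0.1 -1. ]
shift cm [-12.58  -7.35   0.35] turn deg -58.97
```

View pics/w29.png

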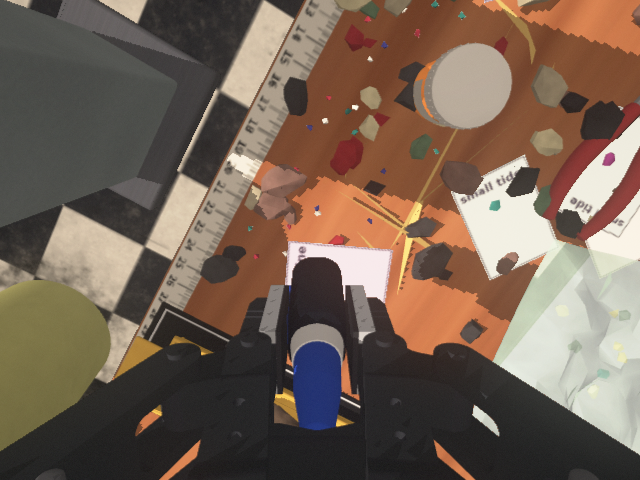

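View pics/s29c.png

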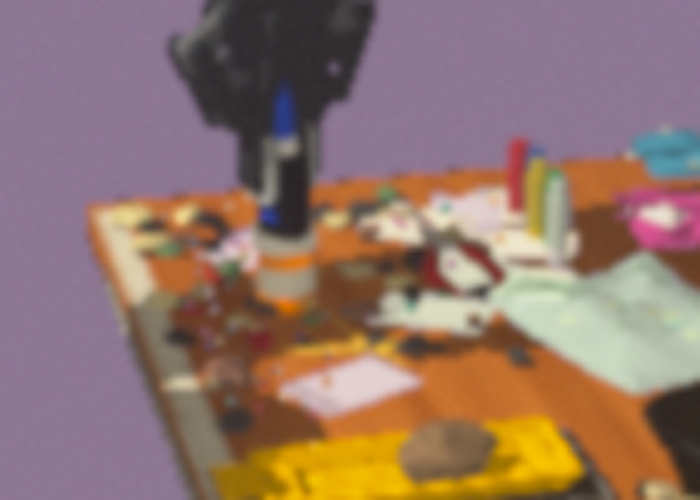

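Request:
{"api": "move_arm", "payload": {
  "targets": [-0.8, -1.5, -0.9, 0, -7, -0.8, -3, -1.8, 0, -14, -0.8, -4.5, -2.7, 0, -21, -0.8, -6, -3.6, 0, -28, -0.8, -7.5, -4.5, 0, -35, -0.8, -9, -5.4, 0, -42, -0.8, -10.5, -6.2, 0, -49, -0.8, -12, -7, 0, -56, -0.8, -12.6, -7.35, 0, -59, -0.8, -12.6, -7.35, 0, -59]
}}

```text
clock: 36.0
eef_pos: [424.6, 5.9, 111.0]
tcp_rot: [-3.141, -0.002, 3.124]
contact_force: [0.0, 0.2, -1.0]
opening: 0.253
```

```bash
python3 - <<'E'
from h import *
p=shot('wrist','w30.png')
plan(426.5,7.1,26.5,np.pi-0.0175)
E
```

```text
cur [424.7   6.4 111.1] [-3.142e+00 -2.000e-03  3.122e+00] op 0.251 t 36.05 F [ 0.3  0.4 -0.3]
shift cm [-0.19  0.08  8.46] turn deg -0.11
```

View pics/w30.png

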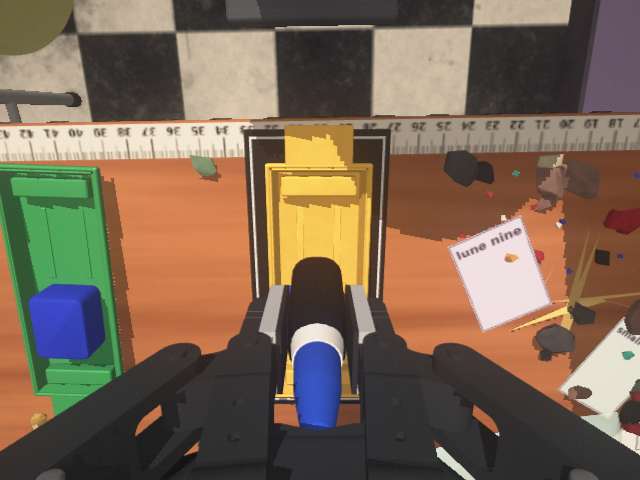

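Request:
{"api": "move_arm", "payload": {
  "targets": [-0.8, -0.15, 0.08, 2, 0, -0.8, -0.15, 0.08, 4.5, 0, -0.8, -0.15, 0.08, 6.5, 0, -0.8, -0.15, 0.08, 7.7, 0, -0.8, -0.15, 0.08, 8.2, 0, -0.8, -0.15, 0.08, 8.35, 0, -0.8, -0.15, 0.08, 8.35, 0]
}}

```text
clock: 36.75
eef_pos: [427.2, 7.6, 28.7]
tcp_rot: [3.142, -0.0, 3.124]
contact_force: [0.5, 0.5, -0.8]
opening: 0.249
```

```bash
python3 - <<'E'
from h import *
p=shot('wrist','w31.png')
plan(426.5,7.1,26.4,np.pi-0.0175)
p=shot('side','s31.png');cv2.imwrite('pics/s31c.png',cv2.resize(p['img'][180:280,240:380],None,fx=5,fy=5,interpolation=cv2.INTER_CUBIC))
E
```

```text
cur [427.4   7.6  28.9] [3.142e+00 1.000e-03 3.124e+00] op 0.251 t 36.8 F [ 1.  -0.5 -0. ]
shift cm [ 0.09 -0.05  0.25] turn deg 0.02
```

View pics/w31.png

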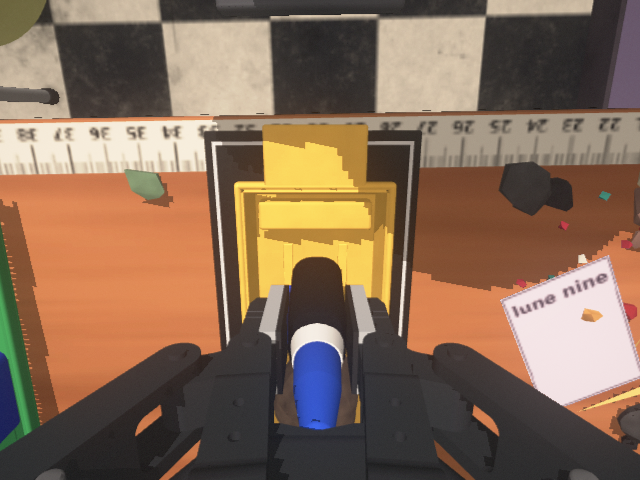

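View pics/s31c.png

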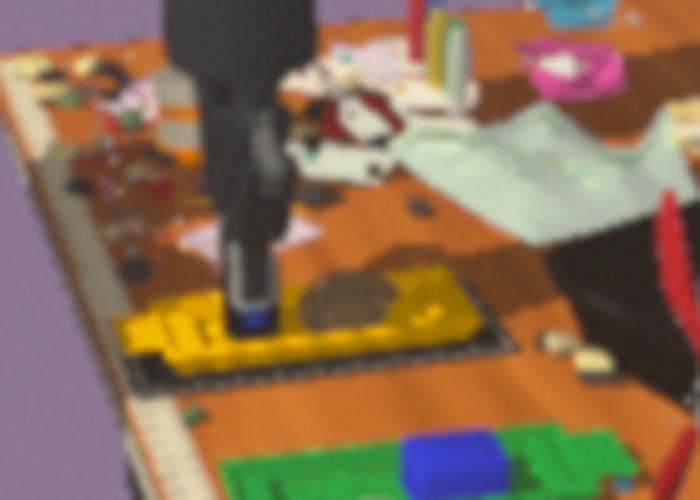

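Centred, so lower the last 2.5 mm and release.

Request:
{"api": "move_arm", "payload": {
  "targets": [-0.8, 0.05, 0, 0.12, 0, -0.8, 0.05, 0, 0.22, 0, -0.8, 0.05, 0, 0.25, 0, -0.8, 0.05, 0, 0.25, 0]
}}

```text
clock: 37.25
eef_pos: [426.8, 7.4, 26.4]
tcp_rot: [3.142, 0.0, 3.124]
contact_force: [-1.1, -0.2, 3.6]
opening: 0.251
```

Request:
{"api": "move_arm", "payload": {
  "targets": [-0.4, 0, 0, 0.03, 0, -0.2, 0, 0, 0, 0, -0.1, 0, 0, -0.5, 0, -0.1, 0, 0, -3, 0, -0.1, 0, 0, -7, 0, 0.3, 0, 0, -12, 0, 0.6, 0, 0, -17, 0, 0.6, 0, 0, -21, 0, 0.6, 0, 0, -21, 0]
}}

```text
clock: 38.15
eef_pos: [429.7, 7.5, 241.8]
tcp_rot: [3.141, 0.01, 3.125]
contact_force: [0.4, 0.0, 0.9]
opening: 0.798
```

```bash
python3 - <<'E'
from h import *
p=shot('wrist','w32.png')
plan(410,-292,240,np.pi-0.0175)
q=shot('side','s32.png');cv2.imwrite('pics/s32c.png',cv2.resize(q['img'][180:280,240:380],None,fx=5,fy=5,interpolation=cv2.INTER_CUBIC))
for t in ['glue_c','stone_c','tray_yellow','block_c','tray_green']:
    print(t,[(np.round(m['position'],1).tolist(),round(m['conf'],2)) for m in r.mark_of(p,t)],[(np.round(m['position'],1).tolist(),round(m['conf'],2)) for m in r.mark_of(q,t)])
E
```

```text
cur [428.2   7.4 239.1] [3.141 0.006 3.125] op 0.799 t 38.2 F [ 0.1 -0.7 -0.2]
shift cm [  1.31 -29.97  -0.11] turn deg 0.03
glue_c [([428.8, 5.2, 49.5], 0.69), ([449.3, 266.7, -0.9], 0.34)] [([426.5, 6.7, 45.4], 0.61)]
stone_c [([481.2, 3.7, 17.9], 0.76)] []
tray_yellow [([464.4, 11.4, 3.7], 0.69)] [([463.3, 10.3, 0.9], 0.67)]
block_c [([483.0, -152.6, 7.8], 0.87)] [([483.4, -159.0, 12.4], 0.82)]
tray_green [([460.4, -160.7, 2.6], 0.88), ([483.5, -159.5, 9.4], 0.61)] [([458.6, -158.0, 5.6], 0.74), ([426.2, 8.4, 47.8], 0.29)]
```

View pics/w32.png

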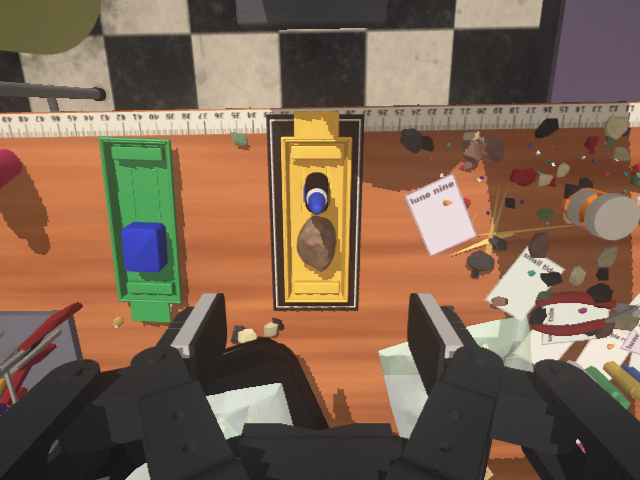

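View pics/s32c.png

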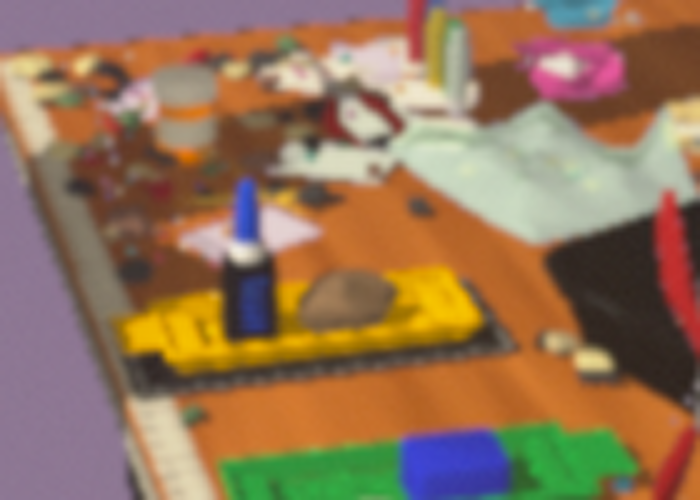

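Request:
{"api": "move_arm", "payload": {
  "targets": [0.6, 0, -3, 0, 5, 0.6, 0, -7, 0, 10, 0.6, 0, -11, 0, 16, 0.6, -0.5, -15, 0, 24, 0.6, -1, -19, 0, 32, 0.6, -1.5, -23, 0, 40, 0.6, -2, -27, 0, 45, 0.6, -2, -29, 0, 45, 0.6, -2, -29, 0, 45, 0.6, -2, -29, 0, 45]
}}

```text
clock: 39.75
eef_pos: [441.3, -282.7, 235.6]
tcp_rot: [3.142, -0.001, 2.338]
contact_force: [-0.6, -0.4, 0.0]
opening: 0.798
```

```bash
python3 - <<'E'
from h import *
p=shot('wrist','w33.png')
plan(410,-292,240,2.356)
print([(np.round(m['position'],1).tolist(),round(m['conf'],2)) for m in r.mark_of(p,'gel_c')])
T=np.array(p['world_to_cam']);print(-T[:3,:3].T@T[:3,3])
cv2.imwrite('pics/r33a.png',rect(p,0,360,460,-340,-240,5));cv2.imwrite('pics/r33b.png',rect(p,58,360,460,-340,-240,5))
E
```

```text
cur [ 441.4 -282.1  235.7] [ 3.142e+00 -1.000e-03  2.339e+00] op 0.801 t 39.8 F [ 0.   0.4 -0.8]
shift cm [ 1.47 -2.94 -0.42] turn deg -0.97
[([409.8, -293.2, 38.5], 0.71), ([370.2, -525.4, 40.5], 0.58)]
[ 390.93449462 -229.05068164  378.7020919 ]
```

View pics/w33.png

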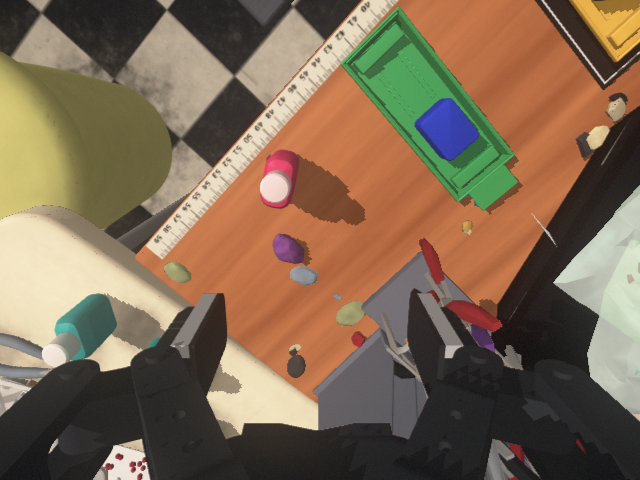

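View pics/r33a.png

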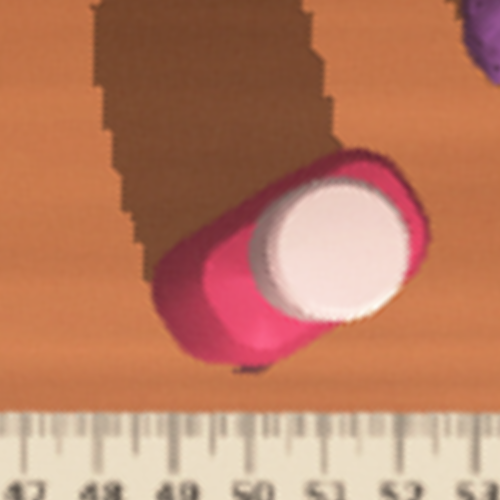

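View pics/r33b.png

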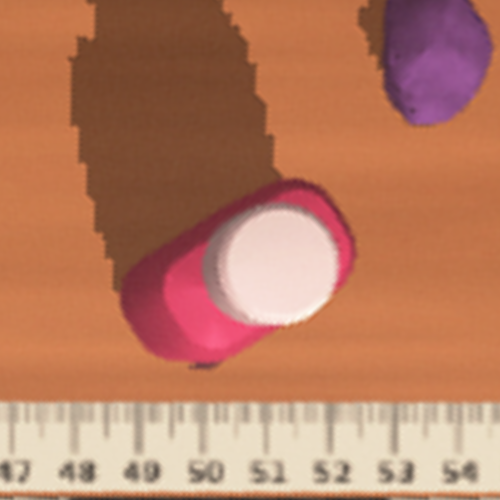

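```bash
python3 - <<'E'
from h import *
p=r.grab_frame('wrist')
im=p['img'];h=cv2.cvtColor(im,cv2.COLOR_BGR2HSV)
cv2.imwrite('pics/c34.png',cv2.resize(im[130:220,240:330],None,fx=6,fy=6,interpolation=cv2.INTER_CUBIC))
print(pix2w(p,276,189,80),pix2w(p,275,187,80))
o=r.outline_of(p,'gel_c')
for q in o: print(q['conf'],[int(v) for v in np.argwhere(q['region']).mean(0)])
plan(412,-292,120,2.106)
E
```

```text
[ 407.79217615 -290.1563056    80.        ] [ 406.22706467 -289.55393744   80.        ]
0.84 [330, 79]
0.44 [342, 153]
cur [ 441.7 -281.8  236.1] [ 3.141 -0.     2.34 ] op 0.8 t 39.95 F [ 1.2 -0.  -0.3]
shift cm [ 1.33 -2.84 11.61] turn deg 13.43
```

View pics/c34.png

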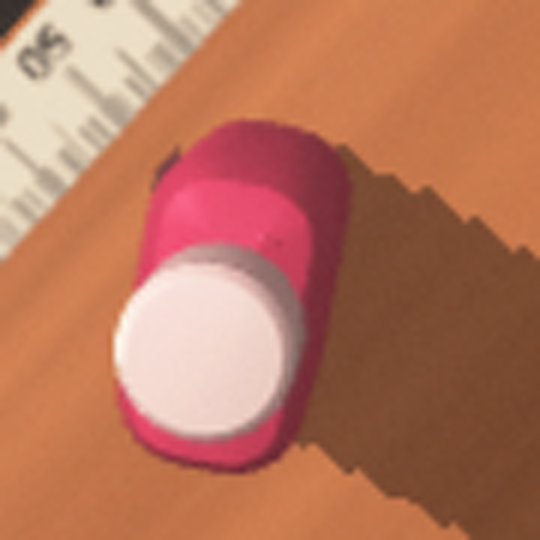

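Request:
{"api": "move_arm", "payload": {
  "targets": [0.25, 0.5, -1, 2, 5, 0.25, 1, -2, 4, 10, 0.25, 1.5, -3, 7, 13.4, 0.25, 1.7, -3.2, 10, 13.4, 0.25, 1.7, -3.2, 11.5, 13.4, 0.25, 1.7, -3.2, 11.5, 13.4, 0.25, 1.7, -3.2, 11.5, 13.4, 0.25, 1.7, -3.2, 11.5, 13.4]
}}

```text
clock: 40.75
eef_pos: [407.8, -293.1, 122.3]
tcp_rot: [3.141, 0.002, 2.106]
contact_force: [-0.2, 0.6, -0.0]
opening: 0.624
```

```bash
python3 - <<'E'
from h import *
p=shot('wrist','w35.png')
plan(408,-290.5,23,2.106)
for z in (60,80): print(z,w2pix(p,[408,-290.5,z]),w2pix(p,[410,-292,z]))
E
```

```text
cur [ 407.8 -293.2  122.3] [3.141e+00 2.000e-03 2.106e+00] op 0.624 t 40.8 F [ 0.   0.1 -0.3]
shift cm [0.24 0.15 9.93] turn deg -0.01
60 [318.29917556 249.25470611] [320.06103649 253.27753987]
80 [318.4476688  262.72905285] [320.37870189 267.09390599]
```

View pics/w35.png

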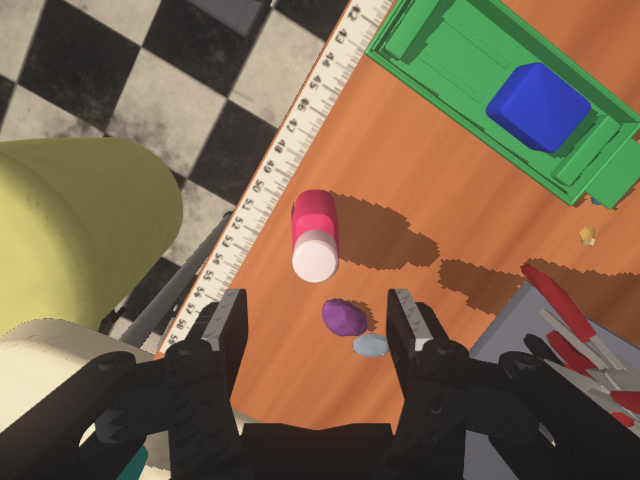

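Request:
{"api": "move_arm", "payload": {
  "targets": [0.25, 0.35, 0.05, 3, 0, 0.25, 0.35, 0.05, 6, 0, 0.25, 0.35, 0.05, 8.5, 0, 0.25, 0.35, 0.05, 9.6, 0, 0.25, 0.35, 0.05, 9.9, 0, 0.25, 0.35, 0.05, 9.9, 0]
}}

```text
clock: 41.4
eef_pos: [406.0, -289.9, 22.6]
tcp_rot: [3.141, 0.001, 2.105]
contact_force: [0.5, -0.5, 0.4]
opening: 0.627
```

```bash
python3 - <<'E'
from h import *
p=shot('wrist','w36.png')
plan(408,-290.5,23,2.106)
P=r.sense()['eef_pos']
for z in (60,70,80): print(z,w2pix(p,[P[0],P[1],z]))
E
```

```text
cur [ 406.2 -290.1   23.1] [3.141e+00 1.000e-03 2.105e+00] op 0.628 t 41.45 F [-0.2 -0.  -0.1]
shift cm [-0.12  0.13  0.01] turn deg -0.04
60 [314.82068204 364.99073507]
70 [314.63758145 386.56523844]
80 [314.42058645 412.13347608]
```

View pics/w36.png

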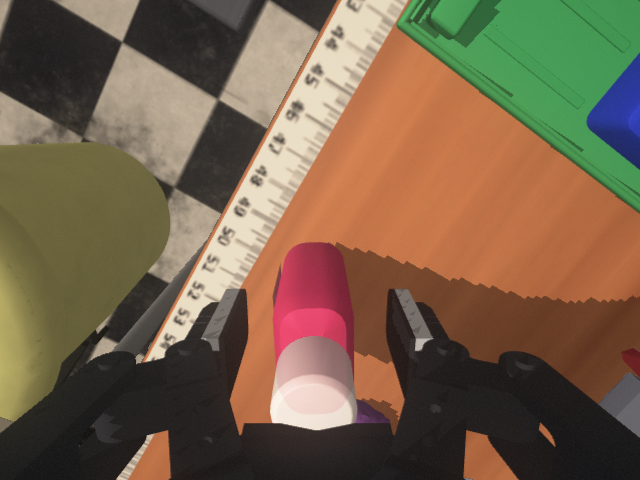

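Request:
{"api": "move_arm", "payload": {
  "targets": [-0.1, 0.1, 0, 0, 0, -0.4, 0.1, 0, 0, 0, -0.7, 0.1, 0, 0, 0, -0.7, 0.1, 0, 0, 0, -0.7, 0.1, 0, 0, 0],
  "squeeze": 30
}}

```text
clock: 41.95
eef_pos: [405.4, -289.0, 23.0]
tcp_rot: [3.141, 0.001, 2.105]
contact_force: [-0.8, 1.3, 7.4]
opening: 0.298
```

Request:
{"api": "move_arm", "payload": {
  "targets": [-0.7, 0, 0, -1, 0, -0.7, 0, 0, -3, 0, -0.7, 0, 0, -6, 0, -0.7, 0, 0, -8, 0, -0.7, 0, 0, -8, 0]
}}

```text
clock: 42.45
eef_pos: [406.6, -290.0, 105.3]
tcp_rot: [3.139, 0.005, 2.105]
contact_force: [0.3, 0.0, -1.2]
opening: 0.301
```

```bash
python3 - <<'E'
from h import *
p=shot('wrist','w37.png')
t=np.array([461,-160.3])-35*np.array([1,-.053]);print(t)
plan(t[0],t[1],100,np.pi-0.053)
q=shot('side','s37.png');cv2.imwrite('pics/s37c.png',cv2.resize(q['img'][200:320,250:390],None,fx=5,fy=5,interpolation=cv2.INTER_CUBIC))
E
```

```text
[ 426.    -158.445]
cur [ 405.9 -289.4  103.8] [3.140e+00 3.000e-03 2.105e+00] op 0.299 t 42.5 F [ 0.5  0.  -0.3]
shift cm [10.25  8.4   0.36] turn deg -56.34
```

View pics/w37.png

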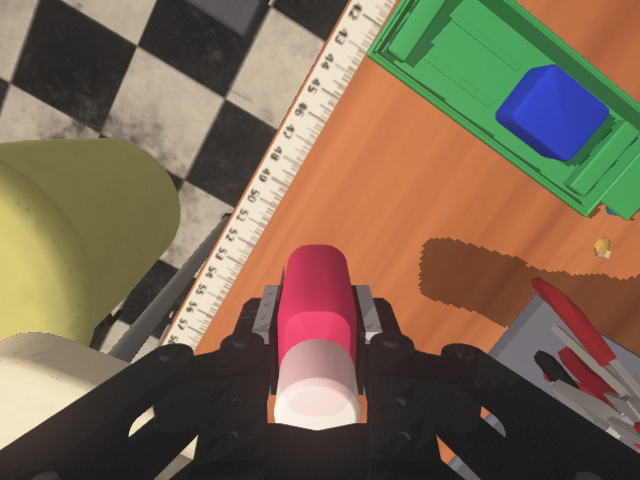

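View pics/s37c.png

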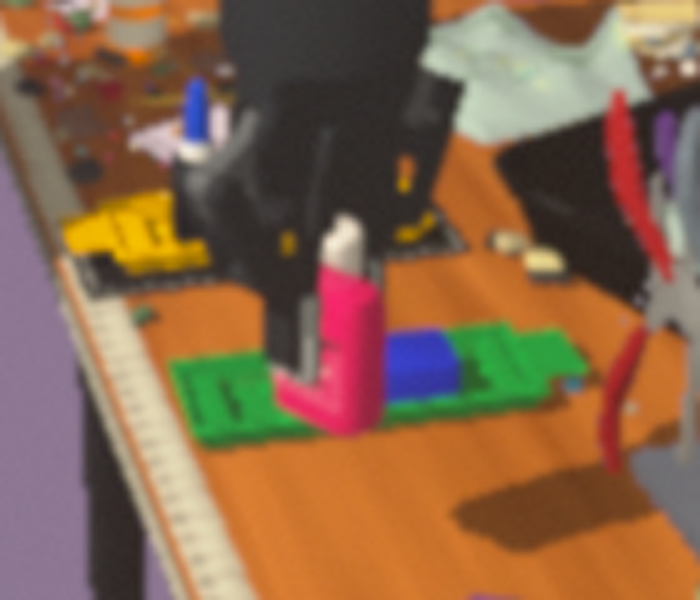

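Request:
{"api": "move_arm", "payload": {
  "targets": [-0.7, 1.2, 1, 0, -7, -0.7, 2.5, 2, 0, -14, -0.7, 4, 3.2, 0, -21, -0.7, 5.5, 4.5, 0, -28, -0.7, 7, 5.7, 0, -35, -0.7, 8.2, 6.8, 0, -42, -0.7, 9.4, 7.8, 0, -49, -0.7, 10.2, 8.4, 0, -56, -0.7, 10.2, 8.4, 0, -56.3, -0.7, 10.2, 8.4, 0, -56.3]
}}

```text
clock: 43.55
eef_pos: [424.9, -158.1, 101.5]
tcp_rot: [3.141, -0.001, 3.085]
contact_force: [-0.1, -0.0, -0.1]
opening: 0.299
```

```bash
python3 - <<'E'
from h import *
p=shot('wrist','w38.png')
plan(427,-158.4,25.5,np.pi-0.053)
E
```

```text
cur [ 425.  -158.4  101.6] [ 3.141e+00 -1.000e-03  3.085e+00] op 0.3 t 43.6 F [-0.4 -0.3 -0.1]
shift cm [-0.21  0.01  7.61] turn deg -0.21
```

View pics/w38.png

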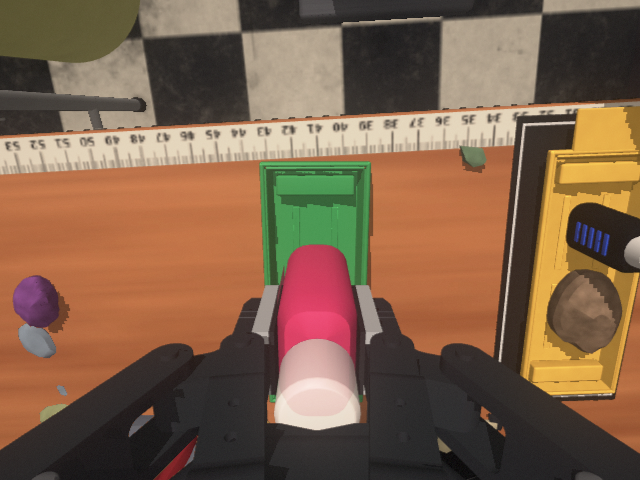

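Request:
{"api": "move_arm", "payload": {
  "targets": [-0.7, -0.2, 0, 2, 0, -0.7, -0.2, 0, 4.5, 0, -0.7, -0.2, 0, 6.3, 0, -0.7, -0.2, 0, 7.1, 0, -0.7, -0.2, 0, 7.4, 0, -0.7, -0.2, 0, 7.4, 0, -0.7, -0.2, 0, 7.4, 0]
}}

```text
clock: 44.3
eef_pos: [427.8, -158.6, 28.7]
tcp_rot: [-3.141, 0.001, 3.087]
contact_force: [0.3, 0.2, -0.2]
opening: 0.301
```

```bash
python3 - <<'E'
from h import *
p=shot('wrist','w39.png')
plan(427,-158.4,25,np.pi-0.053)
q=shot('side','s39.png');cv2.imwrite('pics/s39c.png',cv2.resize(q['img'][200:320,250:390],None,fx=5,fy=5,interpolation=cv2.INTER_CUBIC))
E
```

```text
cur [ 427.9 -158.6   28.8] [-3.141e+00  1.000e-03  3.088e+00] op 0.298 t 44.35 F [ 0.1 -0.3  0.2]
shift cm [0.09 0.02 0.38] turn deg -0.06
```

View pics/w39.png

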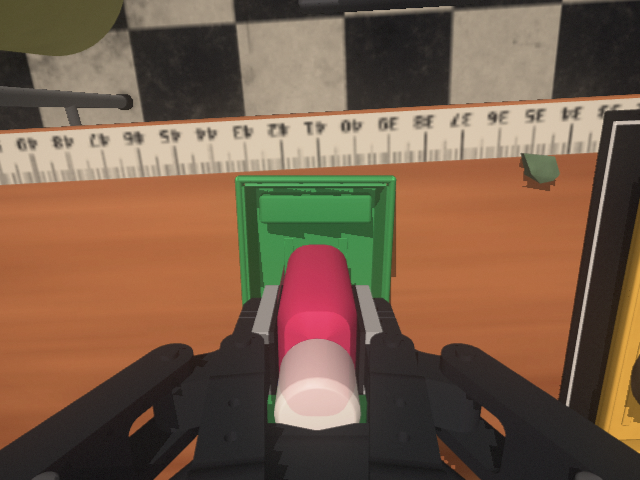

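View pics/s39c.png

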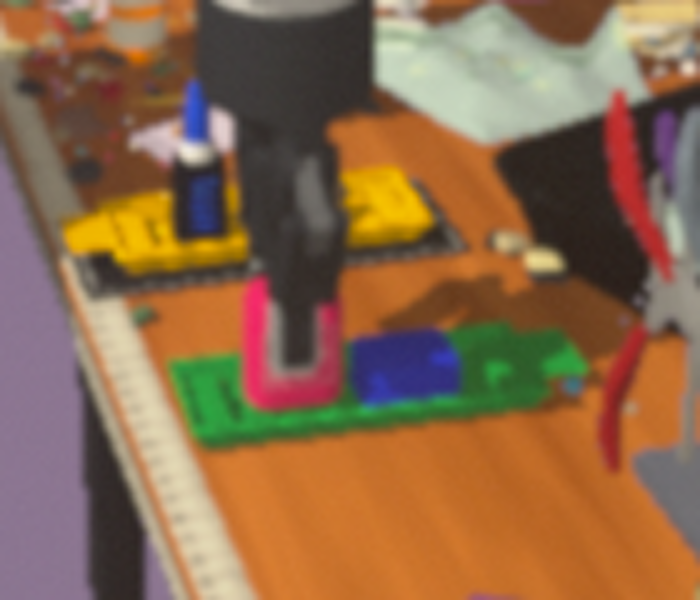

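Request:
{"api": "move_arm", "payload": {
  "targets": [-0.7, 0.05, 0, 0.2, 0, -0.7, 0.05, 0, 0.32, 0, -0.7, 0.05, 0, 0.38, 0, -0.7, 0.05, 0, 0.38, 0]
}}

```text
clock: 44.8
eef_pos: [427.0, -158.3, 25.0]
tcp_rot: [-3.141, 0.0, 3.088]
contact_force: [-2.7, 0.6, 13.4]
opening: 0.299
```

Contact (13 N), so release and retreat.

Request:
{"api": "move_arm", "payload": {
  "targets": [-0.7, 0, 0, -0.03, 0, -0.2, 0, 0, -0.03, 0, -0.1, 0, 0, -0.03, 0, 0, 0, 0, -0.5, 0, 0, 0, 0, -3, 0, 0, 0, 0, -7, 0, 0.3, 0, 0, -12, 0, 0.6, 0, 0, -17, 0, 0.6, 0, 0, -21, 0, 0.6, 0, 0, -21, 0]
}}

```text
clock: 45.8
eef_pos: [429.7, -159.4, 240.1]
tcp_rot: [-3.139, 0.009, 3.088]
contact_force: [0.3, -0.6, 0.1]
opening: 0.801
```

```bash
python3 - <<'E'
from h import *
plan(600,-80,240,np.pi)
p=shot('wrist','w40.png')
q=shot('side','s40.png');cv2.imwrite('pics/s40c.png',cv2.resize(q['img'][200:320,250:390],None,fx=5,fy=5,interpolation=cv2.INTER_CUBIC))
for t in ['gel_c','glue_c','stone_c','tray_yellow','block_c','tray_green']:
    print(t,[(np.round(m['position'],1).tolist(),round(m['conf'],2)) for m in r.mark_of(p,t)],[(np.round(m['position'],1).tolist(),round(m['conf'],2)) for m in r.mark_of(q,t)])
E
```

```text
cur [ 429.7 -159.4  240.1] [-3.139  0.009  3.088] op 0.801 t 45.8 F [ 0.3 -0.6  0.1]
shift cm [-16.58   8.84   0.13] turn deg -3.07
gel_c [([432.8, -158.8, 41.0], 0.92), ([430.8, 3.9, 49.5], 0.43)] [([366.9, -527.0, 42.4], 0.9), ([431.8, -161.0, 36.6], 0.87), ([450.6, -523.8, 38.9], 0.76), ([479.2, 6.2, 18.0], 0.73), ([423.9, 5.1, 45.3], 0.54)]
glue_c [([430.8, 5.0, 48.8], 0.63), ([480.2, 6.9, 21.0], 0.32)] [([427.5, 4.4, 46.3], 0.63)]
stone_c [([478.4, 5.9, 19.3], 0.7)] [([483.2, 3.7, 18.9], 0.49)]
tray_yellow [([467.4, 8.7, 3.9], 0.69)] [([464.2, 10.7, 0.2], 0.64)]
block_c [([486.1, -154.8, 10.2], 0.65)] [([485.8, -161.7, 14.4], 0.78)]
tray_green [] [([459.3, -163.1, -1.2], 0.89)]
```

View pics/w40.png

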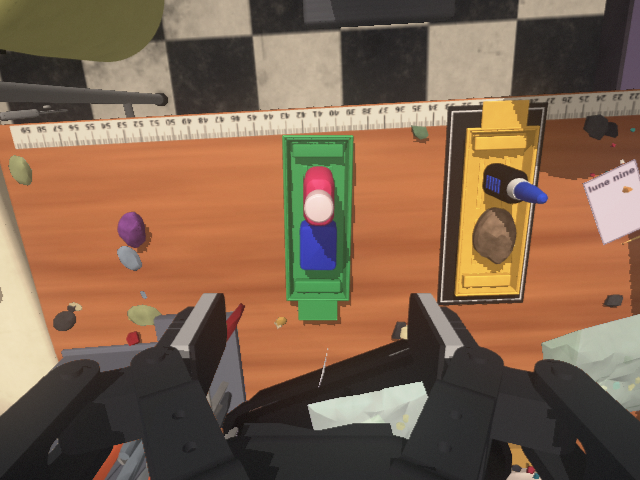

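View pics/s40c.png

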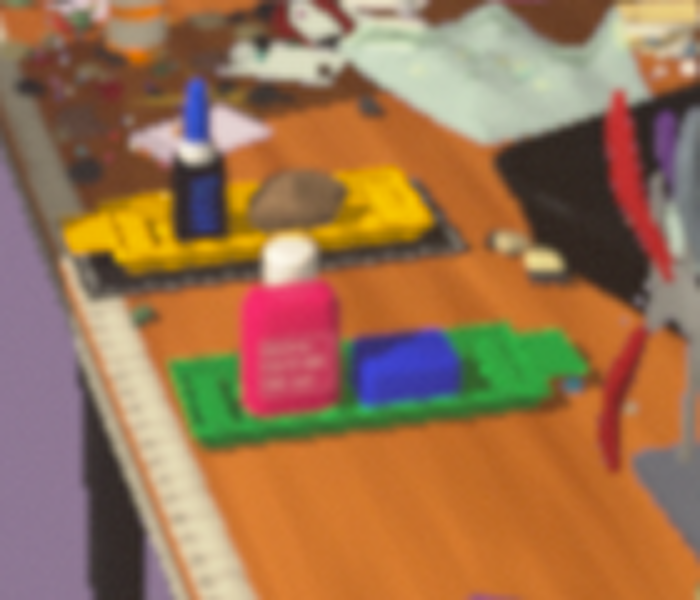

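```bash
python3 - <<'E'
from h import *
p=shot('top','top41.png')
for t in ['mat','tray_yellow','tray_green','jar','red_pliers','purple_stone']: print(t,[(np.round(m['position'],1).tolist(),round(m['conf'],2)) for m in r.mark_of(p,t)])
print(r.sense()['contact_force'])
r.sign_off()
E
```

```text
mat [([460.9, 1.6, -0.2], 0.74)]
tray_yellow [([462.6, 4.3, 5.3], 0.81)]
tray_green []
jar [([453.5, 261.7, -1.1], 0.64)]
red_pliers [([568.1, 309.3, 0.7], 0.67)]
purple_stone [([463.4, -341.2, 1.0], 0.48)]
[-0.61888652  0.44643996 -0.3796286 ]
the job is handed in; nothing more can be done
```

The job is handed in, at about 46 s on the clock, with both kits made up. No verdict was reported.

- **Trays:** I lifted the yellow tray off the green one and set it on the mat. My image measurement put its centre within about 1–2 mm of the mat's, and the last network marks put it within about 3–4 mm. The green tray stayed where it was, within about 1 mm right after the lift. After both items went in, one network mark agreed to about 3 mm.
- **Stone kit (yellow tray):** The stone is at about +19 mm along the tray. I picked it up across its width, set it down on clear desk and re-gripped it end to end so the fingers fitted inside the tray. The glue bottle stands upright at about −36 mm.
- **Finishing kit (green tray):** The block lies flat at about +23 mm and the pink bottle stands upright at about −32 mm.
- **Bystanders:** The last marks for the jar, red pliers and purple stone are within about 5 mm of the first correct ones, which is mark noise. The turquoise look-alikes were not touched.

**Checks that failed or disagreed:**
- The last top picture gave no mark for the green tray, so its final position rests on the side picture.
- Some z marks were off: the yellow tray scattered between 0 and 5 mm, and the glue read 2–4 mm high.
- I judged the tilt of the items only by eye in the pictures.
- Setting the pink bottle down pressed the tray with about 13 N. I saw no shift afterwards.

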